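Slide the valve block into its bracket on an espresso machine frame

TASK

Pick up the ivory valve block and slide the two ears of its steel plate down into the clip-lined slots of the black bracket on the stainless frame, brass ports on the side away from the pump. Push it down against the spring clips until it is fully home, flat on the bracket at both ends, without forcing the bracket hard down on its rubber mounts, then let go; leave the other parts and tools on the mat where they are.

Things in the scene. Friction and masses are not known exactly. Their poses are not given: they have to be found in the camera images.
- valve: Loose valve block, 0.24 to 0.39 kg: a bright steel plate 56 (x) x 100 (y) x 5 mm with an ear at the middle of each y end, and an ivory plastic block on it. Origin: centre of the plate's underside, y through both ears, z up. It lies flat on the green mat (top 4 mm above the table), its +x side, with two brass port stubs, roughly away from the robot.
- grip (a point): Grip point in the middle of the ivory block, 33 mm above the plate's underside, axes as the valve block's. The body here is 34 mm wide (x), 36 mm long (y), topping out at z = 50 mm over the plate's underside; take it from above with the fingers on its two x faces, free down to the plate's top at z = 5 mm.
- boss_left (a point): Centre of the flat top of the round ivory boss (20 mm across) near the +y end of the valve block, 38 mm from its middle and 46 mm above the plate's underside. A good place to press that end down.
- boss_right (a point): The same at the -y end.
- ear_left (a point): Centre of the underside of the plate's ear at its +y end, 57 mm from the plate's centre. The ear is 18 mm wide (x), 5 mm thick and ends 64 mm from the plate's centre.
- ear_right (a point): The same for the ear at the -y end.
- ports (a point): Point between the ends of the two brass ports, 31 mm from the plate's centre along the valve block's +x, 11.5 mm above the plate's underside.
- seat (a point): Centre of the bracket's flat black seat on which the plate's underside lies when home; axes as the bracket's, z up. When seated the valve block's origin and axes coincide with it (its +x side to the seat's +x, away from the pump). This is where it stands unloaded: see bracket.
- slot_left (a point): Centre of the slot floor (seat height) in the bracket's +y cheek, 58 mm from the seat's centre. The slot is open at the top and towards the middle, 21 mm wide (x), its back wall 65.5 mm from the seat's centre: 1.5 mm play for the ear each way. Walls rise 14 mm above the seat; bright steel lead-ins flare above them to 23 mm, there about 6 mm wider each way.
- slot_right (a point): The same slot in the -y cheek. In each side wall of both slots a rounded steel spring clip bulges 3.5 mm, crest 3 mm above the seat (14 mm gap at rest); each yields 2 mm at about 4 N per mm as the ear slides in, and then grips the ear's side. Starting all four takes a downward push of 12 to 22 N in all, sliding on to the seat 7 to 13 N: more than the block's weight.
- bracket: Black plastic bracket, 60 (x) x 140 (y) mm, origin at the centre of its underside, 40 mm below the seat. It floats on soft rubber bobbins: it sinks about 1 mm per 3 N pushed on it and rises again, so the ears still stand proud in the slots when the plate is at the resting seat height: push on until you feel the stop. Forcing it down more than 10 mm (about 30 N) tears the bobbins.
- frame: Perforated steel tray 262 x 360 mm, fixed; origin at the centre of its underside, top face 14 mm higher. Bracket at x = 20, y = 60 mm in its axes; steel boiler at x = 30, y = -115 mm, 92 mm across, 145 mm tall with its pipe; low black pump along y at x = -93 mm, y = -117 to 47 mm, 60 mm tall; three aluminium posts 42 mm tall near the edges.
- piston: Bystander: white plastic brew piston with an orange seal, 60 mm across, 42 mm tall, near the valve block.
- seal: Bystander: orange silicone ring, 52 mm across, 6 mm tall.
- driver: Bystander: screwdriver with red handle, 180 mm long.
- spanner: Bystander: steel spanner, 150 mm long.
- screw_cup: Bystander: small steel bowl, 60 mm across, 28 mm tall.
- grease: Bystander: small jar of grease, 48 mm across, 45 mm tall.
- bush: Bystander: brass bush standing upright, 22 mm across, 30 mm tall.
Mind the look-alikes: they are no part of the job. There is more than one size of the valve; the job needs the larger.

How it is judged:
By the outcome, as a careful person would: the job done as asked, in the order asked, and still so for the second after the job is handed in, with the robot touching nothing.
It also fails if it takes over 51 s, if anything falls off the work surface, if the arm or the gripper's body presses on something with over 40 N, if the wrist force passes 120 N, or if a joint passes its speed limit or range.

ROBOT

A 7-joint arm with a two-finger parallel gripper is mounted at the origin on the work surface. World frame = base frame: x ahead of the robot, y to its left, z up, the work surface at z = 0. Lengths are in m, angles in degrees, forces in N, time in s.
With the tool pointing down it reaches from about 0.4 to 0.85 m from the base axis. Payload 4.5 kg.
Tool frame: the origin (TCP) lies at the very end of the fingers, on their centre line; the grasp point (between the pads) lies 19 mm behind it (r.grasp_offset is the y of the grasp point in the tool frame, in m); y points along the fingers, z is the direction in which the jaws open and shut, and the axes are right-handed (so a half turn about y gives the same grasp; the last joint's range is limited). The gripper opens to 85 mm and grips with 20 to 120 N. Pads are 22 mm wide; open, the fingers measure 114 mm over their backs; the gripper's body (76 mm by 85 mm) begins 54 mm behind the grasp point. The pads swing forward as they close: fully open they stand 13 mm farther back than shut.
Start: joints at [70.921, 39.483, -11.15, 89.685, 9.013, 51.709, -12.324], TCP at [0.224, -0.583, 0.231] pointing down, gripper open.
Joint ranges: [-172.22, 172.22], [-26.19, 119.32], [-84.43, 86.54], [7.71, 146.69], [-57.33, 237.33], [2.42, 119.75], [-152.13, 152.13]. Speed limits (degrees/s): [147.25, 147.25, 180, 180, 180, 180, 180].

INTERFACE

Orientations are given as a 3x3 rotation matrix whose columns are the frame's x, y, z axes.
In Python, from bench import r gives the robot as it stands.
- The arm moves only by the tool jog_arm, never from a script. Its argument "plan" is a list of rows, each a list of 5 numbers: the opening, from -1 (shut) to 1 (fully open), then the shift along the tool's x, y, z in units of 60 mm (1.0 is 60 mm), then the turn about the tool's y in units of 5 degrees (1.0 is 5 degrees). In form: [[grip, x, y, z, yaw], ...]. A call has 1 to 8 rows; each row shifts and turns the commanded pose from where the row before left it, along the tool's axes as they then stand; what a row does not reach is not made up. A row lasts 1/8 s, in which the tool goes at most 62.5 mm and 10.7 degrees, less where a joint would pass 70% of its speed; a pose out of reach is approached as far as the arm can. A call is refused whole if a number of a shift passes 1 or a number of a turn 1, either way. A call with a gripper value outside its range is refused whole. The fingers move at their own pace and stop on an object; "grip_force" is the grip in N (left out, the last holds). Time passes only in rows, so rows that do not move let the fingers close. It gives the time, the measured TCP pose, the force and the opening at its end, in the units of the state.
- r.observe(): the state, without advancing time (a new reading comes with each control period).
- r.snapshot(name): name is "side" or "top"; returns a dict with "color" (400x640x3 uint8, red, green, blue), "intrinsics" (3x3 intrinsics, pixels), "D" ([k1, k2, p1, p2, k3] as OpenCV has them; the pictures are not rectified), "R" (3x3) and "t" (3): a world point X has camera coordinates R X + t. Camera axes: x right, y down, z forward; pixel columns grow to the right and rows downward; lengths in m; the calibration is good to about 2 mm. A picture is of the moment at which its call begins. There is no depth.
- r.finish_job(): hands the job in, once; it reports no verdict.
The state is a dict: "time": time; "joints": joint angles; "qd": joint speeds; "joint_torque": joint torques, N m; "ee_pos": TCP position; "eef_rot": TCP orientation; "contact_force": force on the tool from outside, world axes, zero at the start; "torque": the same for the moment, N m; "finger_gap": opening from 0.0 (shut) to 1.0 (fully open).
Only numpy, scipy, OpenCV 4.12 (cv2) and the standard library are available. Lean on these libraries where they do the work, as an engineer would, in place of code of your own. Each camera call takes 0.05 s, during which the arm holds its last target. There are 200 camera calls.

## Working session

There is one attempt and no reset: what is moved stays moved. The work goes in short steps, Python scripts to look and compute and a tool call to move; the robot and the scene stay as the last step left them, time stands still between calls to the robot, and variables do not carry over. Pictures are saved under pics/ and viewed, about 8 in all and at most 12, crops included, and the job is handed in when it is done.

Besides the shell and the picture viewer there is one more tool, called after "Call:" as a command line: name --pt "numbers of a row" for each row, then --argument value for the rest. jog_arm: Moves the arm, as the interface text tells. Its arguments: {"type":"object","properties":{"plan":{"type":"array","items":{"type":"array","items":{"type":"number"}}},"grip_force":{"type":"number"}},"required":["plan"]}

```bash
mkdir -p pics; ls; python3 - <<'E'
from bench import r
import cv2,numpy as np
o=r.observe(); print({k:np.round(v,3).tolist() for k,v in o.items()}, r.grasp_offset)
for n in("side","top"):
    s=r.snapshot(n); cv2.imwrite(f"pics/{n}0.png",s["color"][:,:,::-1])
    print(n,np.round(s["intrinsics"],1).tolist(),s["D"],np.round(s["R"],3).tolist(),np.round(s["t"],3).tolist(), (-s["R"].T@s["t"]).round(3))
E
```

```text
pics
{'time': 0.0, 'joints': [70.921, 39.534, -11.146, 89.745, 9.014, 51.709, -12.325], 'qd': [-0.113, 0.057, 0.009, 0.062, -0.077, -0.027, -0.019], 'joint_torque': [0.0, -53.96, -1.267, -15.854, 0.009, 0.009, -0.0], 'ee_pos': [0.224, -0.583, 0.23], 'eef_rot': [[-0.933, -0.001, 0.359], [-0.359, 0.002, -0.933], [0.0, -1.0, -0.002]], 'contact_force': [1.263, -0.006, 0.62], 'torque': [-0.006, 0.027, 0.007], 'finger_gap': 0.997} -0.0187
side [[469.6, 0.0, 322.6], [0.0, 469.6, 203.0], [0.0, 0.0, 1.0]] [0.04760996 0.         0.         0.         0.        ] [[0.994, -0.103, 0.024], [-0.043, -0.603, -0.796], [0.097, 0.791, -0.604]] [-0.565, 0.219, 0.985] [ 0.476 -0.705  0.783]
top [[424.2, 0.0, 315.3], [0.0, 424.2, 202.6], [0.0, 0.0, 1.0]] [-0.00508971  0.          0.          0.          0.        ] [[0.011, -1.0, 0.006], [-0.99, -0.011, -0.137], [0.137, -0.004, -0.991]] [0.246, 0.568, 1.411] [0.366 0.258 1.474]
```

View pics/side0.png

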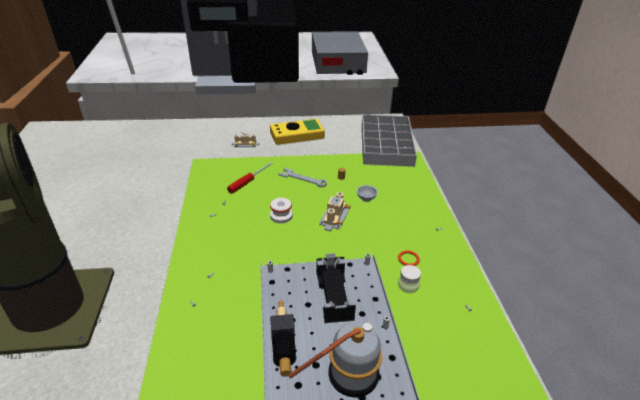

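View pics/top0.png

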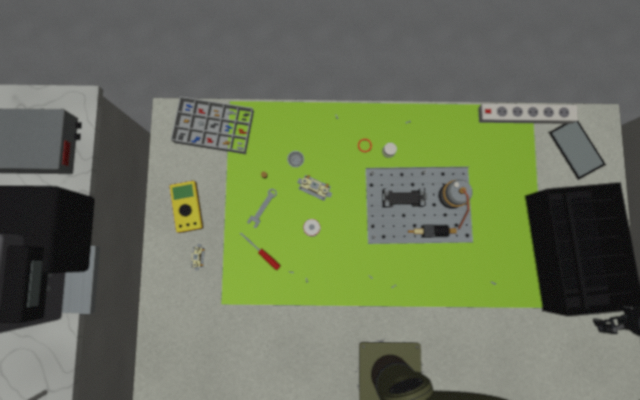

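```bash
python3 - <<'E'
import cv2
s=cv2.imread("pics/side0.png");t=cv2.imread("pics/top0.png")
z=lambda i,k:cv2.resize(i,None,fx=k,fy=k,interpolation=cv2.INTER_CUBIC)
cv2.imwrite("pics/sv.png",cv2.hconcat([z(s[185:235,305:365],6.0),z(s[245:325,300:373],6.0)[:300],z(s[245:325,300:373],6.0)[180:480]][:1]+[cv2.resize(s[250:325,300:370],(420,450),interpolation=cv2.INTER_CUBIC)[:300]]))
a=cv2.resize(s[188:233,308:368],(400,300),interpolation=cv2.INTER_CUBIC)
b=cv2.resize(s[248:323,300:360],(400,500),interpolation=cv2.INTER_CUBIC)
a=cv2.copyMakeBorder(a,0,200,0,0,cv2.BORDER_CONSTANT)
cv2.imwrite("pics/sv.png",cv2.hconcat([a,b]))
a=z(t[170:205,290:340],8); b=z(t[180:215,375:425],8)
cv2.imwrite("pics/tv.png",cv2.hconcat([a,b]))
E
```

```text
(no output)
```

View pics/sv.png

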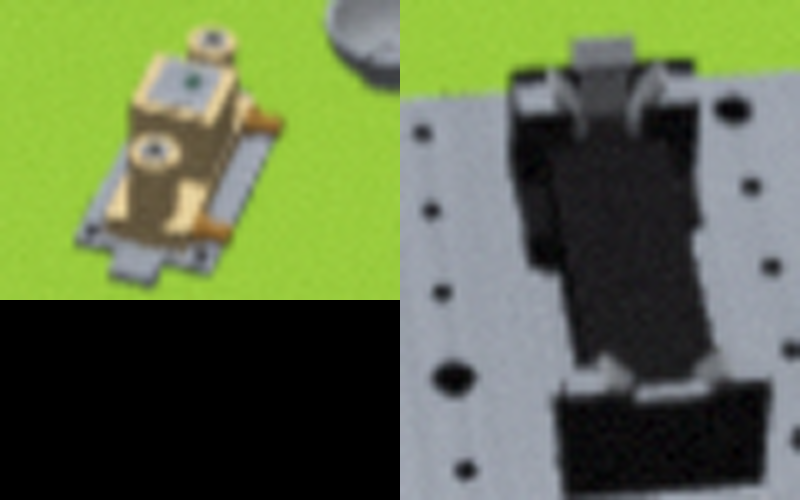

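View pics/tv.png

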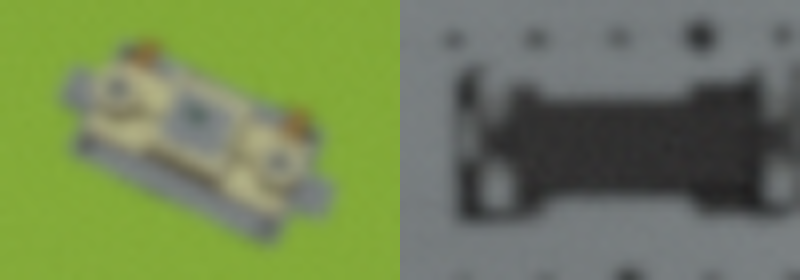

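```bash
python3 - <<'E'
import cv2
t=cv2.imread("pics/top0.png");s=cv2.imread("pics/side0.png")
z=lambda i,k:cv2.resize(i,None,fx=k,fy=k,interpolation=cv2.INTER_CUBIC)
a=z(t[180:216,376:436],13); b=z(s[248:268,308:348],10);c=z(s[300:320,318:358],10)
import numpy as np
b=cv2.hconcat([b,c])[:,:780]; b=cv2.copyMakeBorder(b,0,0,0,780-b.shape[1],cv2.BORDER_CONSTANT)
cv2.imwrite("pics/t2.png",cv2.convertScaleAbs(cv2.vconcat([a[:390],b]),alpha=1.5))
E
```

```text
(no output)
```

View pics/t2.png

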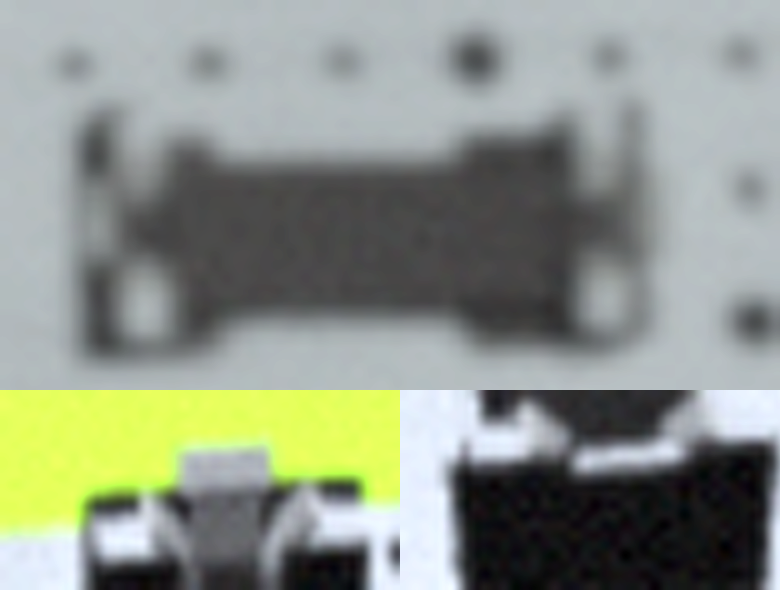

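```bash
cat > h.py <<'E'
import numpy as np,cv2,json,os
from bench import r
if not os.path.exists('cal.npz'):
    d={}
    for n in("side","top"):
        s=r.snapshot(n)
        for k in("intrinsics","D","R","t"): d[n+k]=s[k]
    np.savez('cal.npz',**d)
C=np.load('cal.npz')
def ray(n,p):
    q=cv2.undistortPoints(np.array(p,float).reshape(-1,1,2),C[n+'intrinsics'],C[n+'D'])[:,0]
    d=np.c_[q,np.ones(len(q))]@C[n+'R']; return -C[n+'R'].T@C[n+'t'],d
def plane(n,p,z):
    c,d=ray(n,p); return c+d*((z-c[2])/d[:,2])[:,None]
def tri(ps,pt):
    out=[]
    for a,b in zip(np.reshape(ps,(-1,2)),np.reshape(pt,(-1,2))):
        c1,d1=ray('side',a);c2,d2=ray('top',b);d1=d1[0]/np.linalg.norm(d1);d2=d2[0]/np.linalg.norm(d2)
        A=np.c_[d1,-d2];x=np.linalg.lstsq(A,c2-c1,rcond=None)[0]
        P,Q=c1+x[0]*d1,c2+x[1]*d2; out.append(np.r_[(P+Q)/2,np.linalg.norm(P-Q)])
    return np.array(out)
def px(p,k,o): return (np.array(p,float).reshape(-1,2)+.5)/k-.5+np.array(o)
def proj(n,X):
    return cv2.projectPoints(np.array(X,float).reshape(-1,3),cv2.Rodrigues(C[n+'R'])[0],C[n+'t'],C[n+'intrinsics'],C[n+'D'])[0][:,0]
E
python3 - <<'E'
from h import *
np.set_printoptions(precision=4,suppress=True)
# valve: boss far(+y), boss near, block top
vs=px([(213,38),(155,150),(187,88)],400/60,(308,188)); vt=px([(120,90),(278,163),(198,124)],8,(290,170))
print("valve",tri(vs,vt))
# bracket corners: far-left, far-right, near-left, near-right (x-,x+) 
bs=np.r_[px([(86,107),(360,92)],10,(308,248)),px([(52,75),(375,55)],10,(318,300))]
bt=px([(80,352),(80,108),(645,342),(645,102)],13,(376,180))
T=tri(bs,bt);print("brk",T,T.mean(0))
for z in(.06,.065,.07,.075,.08):
    P=plane('side',bs,z);Q=plane('top',bt,z);print(z,P.mean(0),Q.mean(0),[np.linalg.norm(X[0]-X[1]).round(4) for X in(P,Q)],[np.linalg.norm(X[0]-X[2]).round(4) for X in(P,Q)])
for b in [T]:
    d=(b[0]+b[1]-b[2]-b[3])[:2];print("yaw of y axis",np.degrees(np.arctan2(-d[0],d[1])))
V=tri(vs,vt);d=(V[0]-V[1]);print(np.linalg.norm(d),np.degrees(np.arctan2(-d[0],d[1])))
P=plane('side',bs,.07);d=P[0]+P[1]-P[2]-P[3];print(np.degrees(np.arctan2(-d[0],d[1])))
E
```

```text
valve [[0.6396 0.2891 0.0538 0.0039]
 [0.6088 0.2216 0.0519 0.0032]
 [0.625  0.2558 0.0548 0.0037]]
brk [[ 0.5524  0.0302  0.0718  0.0055]
 [ 0.614   0.0296  0.0726  0.002 ]
 [ 0.5536 -0.1128  0.0808  0.0018]
 [ 0.6157 -0.114   0.0821  0.0021]] [ 0.5839 -0.0417  0.0768  0.0028]
0.06 [ 0.588  -0.0262  0.06  ] [ 0.5851 -0.0456  0.06  ] [np.float64(0.061), np.float64(0.0641)] [np.float64(0.1379), np.float64(0.1467)]
0.065 [ 0.5872 -0.0309  0.065 ] [ 0.5843 -0.0445  0.065 ] [np.float64(0.0606), np.float64(0.0639)] [np.float64(0.1369), np.float64(0.1461)]
0.07 [ 0.5865 -0.0356  0.07  ] [ 0.5836 -0.0434  0.07  ] [np.float64(0.0602), np.float64(0.0636)] [np.float64(0.136), np.float64(0.1456)]
0.075 [ 0.5857 -0.0403  0.075 ] [ 0.5828 -0.0423  0.075 ] [np.float64(0.0598), np.float64(0.0634)] [np.float64(0.135), np.float64(0.1451)]
0.08 [ 0.5849 -0.045   0.08  ] [ 0.582  -0.0413  0.08  ] [np.float64(0.0593), np.float64(0.0632)] [np.float64(0.1341), np.float64(0.1446)]
yaw of y axis 0.560463614789998
0.07420151192642725 -24.479133137790136
0.829230642104933
```

```bash
cat >> h.py <<'E'
def plan(pos,ang=None,step=.055,grip=1,o=None):
    """rows to go from the measured pose to TCP pos, tool z at world angle ang (deg)"""
    o=o or r.observe();p=np.array(o['ee_pos']);R=np.array(o['eef_rot'])
    a=np.degrees(np.arctan2(R[1,2],R[0,2])); da=0 if ang is None else (ang-a+180)%360-180
    d=np.array(pos)-p; n=int(max(np.ceil(np.linalg.norm(d)/step),np.ceil(abs(da)/5),1)); n+=0
    rows=[]
    Rb=np.array(R)
    for i in range(n):
        l=Rb.T@(d/n)/.06; rows.append([grip]+[round(float(v),3) for v in l]+[round(-da/n/5,3)])
        w=np.radians(da/n); Rz=np.array([[np.cos(w),-np.sin(w),0],[np.sin(w),np.cos(w),0],[0,0,1]]); Rb=Rz@Rb
    return rows
E
python3 - <<'E'
from h import *
R=plan((.6245,.2555,.14),-24.5)
print(len(R));print(*R,sep=',\n')
E
```

```text
17
[1, -0.661, 0.09, -0.626, np.float64(-0.523)],
[1, -0.689, 0.09, -0.596, np.float64(-0.523)],
[1, -0.716, 0.09, -0.564, np.float64(-0.523)],
[1, -0.741, 0.09, -0.53, np.float64(-0.523)],
[1, -0.764, 0.09, -0.496, np.float64(-0.523)],
[1, -0.786, 0.089, -0.461, np.float64(-0.523)],
[1, -0.806, 0.089, -0.424, np.float64(-0.523)],
[1, -0.825, 0.089, -0.387, np.float64(-0.523)],
[1, -0.842, 0.089, -0.349, np.float64(-0.523)],
[1, -0.857, 0.089, -0.31, np.float64(-0.523)],
[1, -0.87, 0.089, -0.271, np.float64(-0.523)],
[1, -0.881, 0.089, -0.231, np.float64(-0.523)],
[1, -0.891, 0.089, -0.19, np.float64(-0.523)],
[1, -0.899, 0.089, -0.149, np.float64(-0.523)],
[1, -0.905, 0.089, -0.108, np.float64(-0.523)],
[1, -0.909, 0.089, -0.067, np.float64(-0.523)],
[1, -0.911, 0.089, -0.025, np.float64(-0.523)]
```

Call:
jog_arm --pt "1 -0.66 0 -0.63 -0.52" --pt "1 -0.69 0 -0.6 -0.52" --pt "1 -0.72 0 -0.56 -0.52" --pt "1 -0.74 0 -0.53 -0.52" --pt "1 -0.76 0 -0.5 -0.52" --pt "1 -0.79 0 -0.46 -0.52" --pt "1 -0.81 0 -0.42 -0.52" --pt "1 -0.83 0 -0.39 -0.52" --grip_force 60

```text
time: 1.2
ee_pos: [0.4142, -0.1868, 0.2314]
eef_rot: [[-0.745, 0.001, 0.668], [-0.668, -0.0, -0.745], [-0.0, -1.0, 0.001]]
contact_force: [0.7, -0.1, -0.4]
finger_gap: 1.003
```

Call:
jog_arm --pt "1 -0.84 0.1 -0.35 -0.52" --pt "1 -0.86 0.1 -0.31 -0.52" --pt "1 -0.87 0.1 -0.27 -0.52" --pt "1 -0.88 0.1 -0.23 -0.52" --pt "1 -0.89 0.1 -0.19 -0.52" --pt "1 -0.9 0.1 -0.15 -0.52" --pt "1 -0.9 0.1 -0.11 -0.52" --pt "1 -0.91 0.1 -0.07 -0.52"

```text
time: 2.2
ee_pos: [0.6035, 0.2071, 0.1829]
eef_rot: [[-0.459, -0.0, 0.889], [-0.889, -0.001, -0.459], [0.0, -1.0, 0.0]]
contact_force: [1.3, 0.0, 0.2]
finger_gap: 1.002
```

```bash
python3 - <<'E'
from h import *
R=plan((.6245,.2555,.14),-24.5);o=r.observe();print(o['time'],o['ee_pos'].round(4),np.round(o['eef_rot'],3).tolist());
for q in R: print([float(x) for x in q])
E
```

```text
2.2 [0.6035 0.2071 0.1829] [[-0.459, -0.0, 0.889], [-0.889, -0.001, -0.459], [0.0, -1.0, 0.0]]
[1.0, -0.438, 0.357, -0.03, -0.281]
[1.0, -0.439, 0.357, -0.019, -0.281]
```

Call:
jog_arm --pt "1 -0.44 0.35 -0.03 -0.28" --pt "1 -0.44 0.35 -0.02 -0.28" --pt "1 0 0.5 0 0" --pt "1 0 0.5 0 0" --pt "1 0 0.4 0 0" --pt "1 0 0.4 0 0" --pt "1 0 0.23 0 0" --pt "1 0 0 0 0"

```text
time: 3.2
ee_pos: [0.6233, 0.2538, 0.0185]
eef_rot: [[-0.416, -0.002, 0.909], [-0.909, -0.001, -0.416], [0.002, -1.0, -0.001]]
contact_force: [0.8, 0.4, 0.5]
finger_gap: 0.995
```

Call:
jog_arm --pt "-1 0 0 0 0" --pt "-1 0 0 0 0" --pt "-1 0 0 0 0" --pt "-1 0 0 0 0" --pt "-1 0 0 0 0" --pt "-1 0 0 0 0" --grip_force 60

```text
time: 3.95
ee_pos: [0.6244, 0.2547, 0.0205]
eef_rot: [[-0.416, 0.001, 0.909], [-0.909, 0.001, -0.416], [-0.001, -1.0, 0.001]]
contact_force: [-1.3, -1.0, 5.5]
finger_gap: 0.388
```

Call:
jog_arm --pt "-1 0 -0.2 0 0" --pt "-1 0 -0.4 0 0" --pt "-1 0 -0.6 0 0" --pt "-1 0 -0.8 0 0" --pt "-1 0 -0.3 0 0" --pt "-1 0 0 0 0"

```text
time: 4.7
ee_pos: [0.6244, 0.2542, 0.1581]
eef_rot: [[-0.416, 0.002, 0.909], [-0.909, 0.0, -0.416], [-0.001, -1.0, 0.001]]
contact_force: [-0.3, -0.3, -4.5]
finger_gap: 0.385
```

```bash
python3 - <<'E'
from h import *
R=plan((.584,-.042,.145),0.7,step=.04,grip=-1);o=r.observe();print(o['time'],o['ee_pos'].round(4),o['contact_force'].round(2),o['finger_gap'])
for q in R: print([float(x) for x in q])
E
```

```text
4.7 [0.6244 0.2542 0.1581] [-0.28 -0.25 -4.52] 0.38545659712159563
[-1.0, 0.596, 0.027, 0.18, -0.632]
[-1.0, 0.605, 0.027, 0.147, -0.632]
[-1.0, 0.612, 0.027, 0.114, -0.632]
[-1.0, 0.618, 0.027, 0.08, -0.632]
[-1.0, 0.621, 0.027, 0.045, -0.632]
[-1.0, 0.623, 0.027, 0.011, -0.632]
[-1.0, 0.622, 0.027, -0.023, -0.632]
[-1.0, 0.62, 0.027, -0.058, -0.632]
```

Held (weight change ≈ 3–4 N). Carry over the bracket.

Call:
jog_arm --pt "-1 0.596 0.027 0.18 -0.632" --pt "-1 0.605 0.027 0.147 -0.632" --pt "-1 0.612 0.027 0.114 -0.632" --pt "-1 0.618 0.027 0.08 -0.632" --pt "-1 0.621 0.027 0.045 -0.632" --pt "-1 0.623 0.027 0.011 -0.632" --pt "-1 0.622 0.027 -0.023 -0.632" --pt "-1 0.62 0.027 -0.058 -0.632"

```text
time: 5.7
ee_pos: [0.5816, -0.0433, 0.142]
eef_rot: [[0.014, -0.005, 1.0], [-1.0, 0.0, 0.014], [-0.0, -1.0, -0.005]]
contact_force: [0.9, 0.3, -3.0]
finger_gap: 0.388
```

Call:
jog_arm --pt "-1 0 0 0 0" --pt "-1 0 0 0 0"

```text
time: 5.95
ee_pos: [0.5826, -0.0413, 0.143]
eef_rot: [[0.012, -0.003, 1.0], [-1.0, 0.001, 0.012], [-0.001, -1.0, -0.003]]
contact_force: [0.1, 1.3, -3.1]
finger_gap: 0.391
```

```bash
python3 - <<'E'
from h import *
s=r.snapshot("side")["color"][:,:,::-1];t=r.snapshot("top")["color"][:,:,::-1]
cv2.imwrite("pics/side1.png",s);cv2.imwrite("pics/top1.png",t)
o=r.observe();print(o['ee_pos'].round(4),np.round(o['eef_rot'],3).tolist())
z=lambda i,k:cv2.resize(i,None,fx=k,fy=k,interpolation=cv2.INTER_CUBIC)
a=z(s[220:320,295:375],6); b=z(t[175:225,380:430],6)
b=cv2.copyMakeBorder(b,0,300,0,0,cv2.BORDER_CONSTANT)
cv2.imwrite("pics/h1.png",cv2.convertScaleAbs(cv2.hconcat([a,b]),alpha=1.3))
E
```

```text
[ 0.5833 -0.0401  0.1438] [[0.014, -0.001, 1.0], [-1.0, 0.001, 0.014], [-0.001, -1.0, -0.001]]
```

View pics/h1.png

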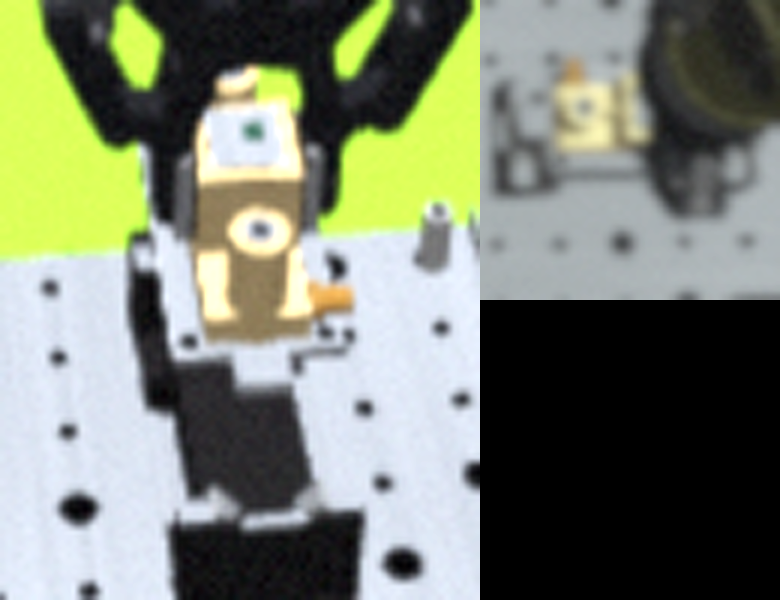

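```bash
python3 - <<'E'
from h import *
np.set_printoptions(precision=4,suppress=True)
o=r.observe();p=o['ee_pos'];print(p)
zu=p[2]-.0165
S=lambda q:px(q,6,(295,220))
nb=plane('side',S((261,230)),zu+.046);tc=plane('side',S((252,137)),zu+.050);ear=plane('side',S((265,388)),zu)
print('side: nearboss',nb,'top',tc,'ear',ear)
print('centre from boss',nb+[0,.038,0],'top',tc,'ear',ear+[0,.064,0])
tb=plane('top',px((586-480,107),6,(380,175)),zu+.046);print('top boss_left',tb,'centre',tb-[0,.038,0])
# bracket, side: far back lead-in top edge centre & near bar outer edge centre, z seat+23
fl=px((225,60),10,(308,248));nl=np.r_[px((230,66),10,(318,300)),px((230,80),10,(318,300))]
for z in(.080,.086):print(z,plane('side',fl,z),plane('side',nl,z))
# slot side: bracket corners each cheek by side
bs=np.r_[px([(86,107),(360,92)],10,(308,248)),px([(52,75),(375,55)],10,(318,300))]
P=plane('side',bs,.0768);print(P)
E
```

```text
[ 0.5833 -0.0401  0.1438]
side: nearboss [[ 0.5847 -0.0766  0.1733]] top [[ 0.5866 -0.0381  0.1773]] ear [[ 0.585  -0.0998  0.1273]]
centre from boss [[ 0.5847 -0.0386  0.1733]] top [[ 0.5866 -0.0381  0.1773]] ear [[ 0.585  -0.0358  0.1273]]
top boss_left [[ 0.5815 -0.0022  0.1733]] centre [[ 0.5815 -0.0402  0.1733]]
0.08 [[0.5857 0.0343 0.08  ]] [[ 0.5889 -0.1125  0.08  ]
 [ 0.5884 -0.1159  0.08  ]]
0.086 [[0.5848 0.028  0.086 ]] [[ 0.5879 -0.1176  0.086 ]
 [ 0.5875 -0.121   0.086 ]]
[[ 0.5546  0.0254  0.0768]
 [ 0.6142  0.0254  0.0768]
 [ 0.5549 -0.1092  0.0768]
 [ 0.6178 -0.1094  0.0768]]
```

Call:
jog_arm --pt "-1 0.04 0.15 0.012 0" --pt "-1 0 0.2 0 0" --pt "-1 0 0.2 0 0" --pt "-1 0 0.15 0 0" --pt "-1 0 0 0 0" --pt "-1 0 0 0 0"

```text
time: 6.8
ee_pos: [0.5846, -0.0442, 0.1027]
eef_rot: [[0.012, 0.001, 1.0], [-1.0, 0.0, 0.012], [-0.0, -1.0, 0.001]]
contact_force: [0.3, -0.4, -3.2]
finger_gap: 0.389
```

```bash
python3 - <<'E'
from h import *
s=r.snapshot("side")["color"][:,:,::-1];t=r.snapshot("top")["color"][:,:,::-1]
cv2.imwrite("pics/side2.png",s);cv2.imwrite("pics/top2.png",t)
o=r.observe();print(o['ee_pos'].round(4),o['contact_force'].round(1))
z=lambda i,k:cv2.resize(i,None,fx=k,fy=k,interpolation=cv2.INTER_CUBIC)
a=z(s[240:320,308:358],7.5); b=z(t[180:220,380:430],8)
b=cv2.copyMakeBorder(b,0,600-b.shape[0],0,0,cv2.BORDER_CONSTANT)
cv2.imwrite("pics/h2.png",cv2.convertScaleAbs(cv2.hconcat([a,b]),alpha=1.4))
E
```

```text
[ 0.5848 -0.0443  0.103 ] [-0.1  0.7 -3. ]
```

View pics/h2.png

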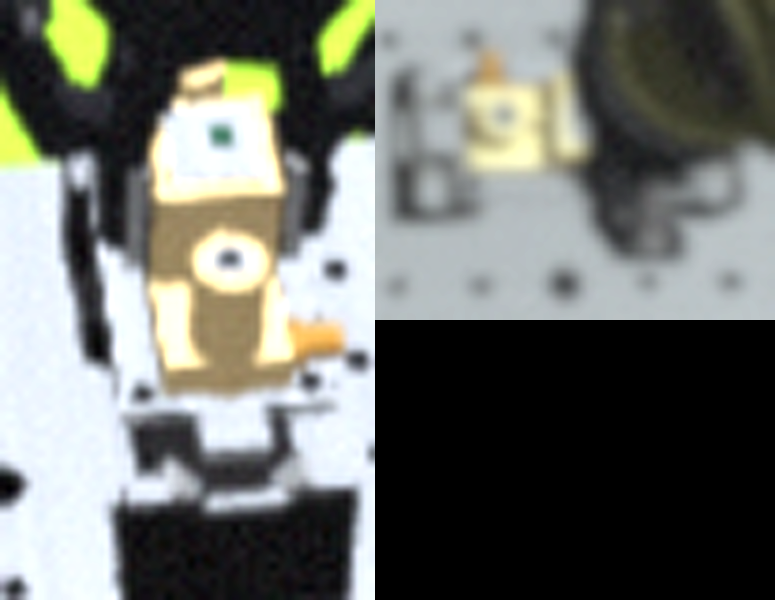

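```bash
python3 - <<'E'
from h import *
np.set_printoptions(precision=4,suppress=True)
p=r.observe()['ee_pos'];zu=p[2]-.0165;print(p,zu)
S=lambda q:px(q,7.5,(308,240));T=lambda q:px(np.array(q)-[375,0],8,(380,180))
print('side boss->c',plane('side',S((229,260)),zu+.046)+[0,.038,0],'ear->c',plane('side',S((237,455)),zu)+[0,.064,0],'ear corners',plane('side',S([(203,457),(272,452)]),zu))
print('top boss->c',plane('top',T((504,115)),zu+.046)-[0,.038,0])
print('near cheek corners',plane('side',S([(113,508),(354,490)]),.077),'bar in/out',plane('side',S([(246,495),(246,508)]),.086))
print('cheek top view L out',plane('top',T([(395,68),(395,218)]),.077))
# sub-pixel edge of the cheek in top0 by gradient along a row
t=cv2.cvtColor(cv2.imread('pics/top0.png'),cv2.COLOR_BGR2GRAY).astype(float)
for v in(186,189,193,200,204,206):print(v,t[v,378:388].astype(int),t[v,416:430].astype(int))
E
```

```text
[ 0.5848 -0.0443  0.103 ] 0.08648890643387293
side boss->c [[ 0.5862 -0.0409  0.1325]] ear->c [[ 0.5872 -0.0393  0.0865]] ear corners [[ 0.5783 -0.1033  0.0865]
 [ 0.5963 -0.1031  0.0865]]
top boss->c [[ 0.5832 -0.0433  0.1325]]
near cheek corners [[ 0.5546 -0.11    0.077 ]
 [ 0.6173 -0.1092  0.077 ]] bar in/out [[ 0.5878 -0.1162  0.086 ]
 [ 0.5872 -0.1203  0.086 ]]
cheek top view L out [[0.6115 0.0291 0.077 ]
 [0.5483 0.0298 0.077 ]]
186 [124 123 120 116 116 121 122 123 124 125] [126 127 125 125 125 122 119 119 120 124 125 126 127 126]
189 [125 124 121 114  96  77  85 102 117 122] [111 102  88  86 100 116 117 106  93 104 119 126 127 128]
193 [125 124 120 104  77  67  75  86  94  91] [ 46  46  45  52  73  91  95  85  78  91 109 119 125 127]
200 [126 124 121 103  79  66  66  75  83  83] [ 48  43  40  44  63  81  89  85  81  91 112 121 126 126]
204 [122 124 119 105  76  51  61  91 112 116] [ 40  39  34  42  71  97 106 104  91  91 109 123 126 126]
206 [122 122 117 104  79  54  51  67  77  82] [ 76  75  70  66  67  72  78  89  99 112 120 125 126 127]
```

Call:
jog_arm --pt "-1 -0.015 0.05 0 0" --pt "-1 0 0.06 0 0" --pt "-1 0 0.06 0 0" --pt "-1 0 0 0 0"

```text
time: 7.4
ee_pos: [0.5843, -0.0434, 0.0923]
eef_rot: [[0.012, -0.0, 1.0], [-1.0, -0.0, 0.012], [0.0, -1.0, -0.0]]
contact_force: [-0.4, 0.2, -1.2]
finger_gap: 0.391
```

Call:
jog_arm --pt "-1 0 0.05 0 0" --pt "-1 0 0 0 0"

```text
time: 7.65
ee_pos: [0.5844, -0.0436, 0.0898]
eef_rot: [[0.012, 0.0, 1.0], [-1.0, -0.0, 0.012], [0.0, -1.0, 0.0]]
contact_force: [-1.8, -2.5, 5.4]
finger_gap: 0.391
```

```bash
cat > look.py <<'E'
import sys
from h import *
n=sys.argv[1]
s=r.snapshot("side")["color"][:,:,::-1];t=r.snapshot("top")["color"][:,:,::-1]
cv2.imwrite(f"pics/side{n}.png",s);cv2.imwrite(f"pics/top{n}.png",t)
o=r.observe();print(o['time'],o['ee_pos'].round(4),o['contact_force'].round(1),o['torque'].round(2))
z=lambda i,k:cv2.resize(i,None,fx=k,fy=k,interpolation=cv2.INTER_CUBIC)
a=z(s[250:320,303:363],7.5); b=z(t[185:215,380:416],9.6)
b=cv2.copyMakeBorder(b,0,a.shape[0]-b.shape[0],0,0,cv2.BORDER_CONSTANT)
cv2.imwrite(f"pics/h{n}.png",cv2.convertScaleAbs(cv2.hconcat([a,b]),alpha=1.4))
E
python3 look.py 3
```

```text
7.75 [ 0.5844 -0.0435  0.09  ] [-2.2 -0.9  4.6] [0.25 0.51 0.14]
```

View pics/h3.png

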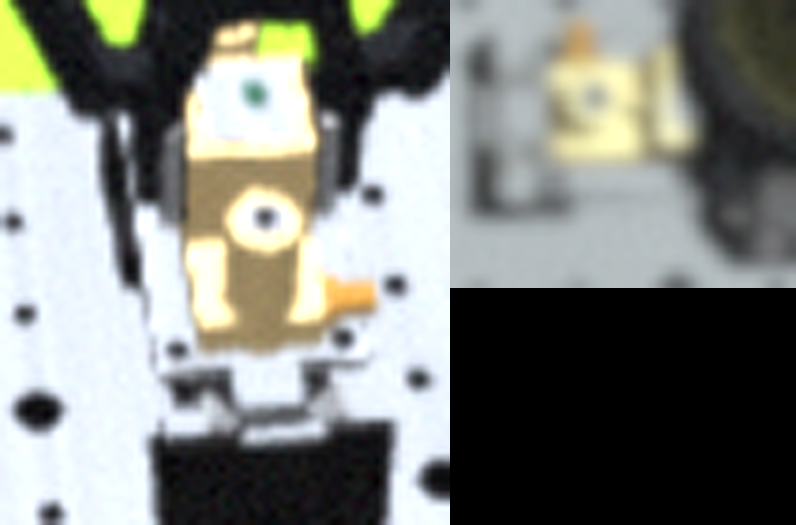

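Call:
jog_arm --pt "-1 0 -0.04 0 0" --pt "-1 0.008 0 0 -0.2" --pt "-1 0 0.04 0 0" --pt "-1 0 0 0 0"

```text
time: 8.25
ee_pos: [0.5853, -0.0436, 0.0897]
eef_rot: [[0.029, 0.002, 1.0], [-1.0, 0.001, 0.029], [-0.0, -1.0, 0.002]]
contact_force: [0.0, -1.1, 5.7]
finger_gap: 0.388
```

```bash
python3 - <<'E'
from h import *
o=r.observe();print(o['time'],o['ee_pos'].round(4),o['contact_force'].round(1),o['torque'].round(2))
E
```

```text
8.25 [ 0.5853 -0.0436  0.0897] [ 0.  -1.1  5.7] [ 0.48 -0.06 -0.06]
```

Call:
jog_arm --pt "-1 0.005 0.03 0 0" --pt "-1 0 0 0 0"

```text
time: 8.5
ee_pos: [0.5854, -0.0437, 0.0884]
eef_rot: [[0.03, 0.002, 1.0], [-1.0, 0.001, 0.03], [-0.001, -1.0, 0.002]]
contact_force: [-0.5, -1.2, 7.8]
finger_gap: 0.387
```

```bash
python3 - <<'E'
from h import *
o=r.observe();print(o['time'],o['ee_pos'].round(4),o['contact_force'].round(1),o['torque'].round(2))
E
```

```text
8.5 [ 0.5854 -0.0437  0.0884] [-0.5 -1.2  7.8] [0.73 0.13 0.06]
```

Call:
jog_arm --pt "-1 0 0.03 0 0" --pt "-1 0 0 0 0"

```text
time: 8.75
ee_pos: [0.5853, -0.0445, 0.0866]
eef_rot: [[0.029, 0.002, 1.0], [-1.0, -0.0, 0.029], [0.0, -1.0, 0.002]]
contact_force: [-0.2, -1.3, 8.1]
finger_gap: 0.389
```

```bash
python3 look.py 4
```

```text
8.85 [ 0.5853 -0.0445  0.0867] [-0.6 -1.8  8.8] [0.39 0.14 0.06]
```

Call:
jog_arm --pt "-1 0.02 0 0 0" --pt "-1 0.015 0 0 0" --pt "-1 0 0 0 0"

```text
time: 9.22
ee_pos: [0.5854, -0.0447, 0.0866]
eef_rot: [[0.03, 0.002, 1.0], [-1.0, 0.002, 0.03], [-0.002, -1.0, 0.003]]
contact_force: [-1.3, 0.9, 8.2]
finger_gap: 0.389
```

```bash
python3 look.py 5
```

```text
9.325 [ 0.5854 -0.0447  0.0867] [0.5 2.  7.7] [1.04 0.2  0.02]
```

View pics/h5.png

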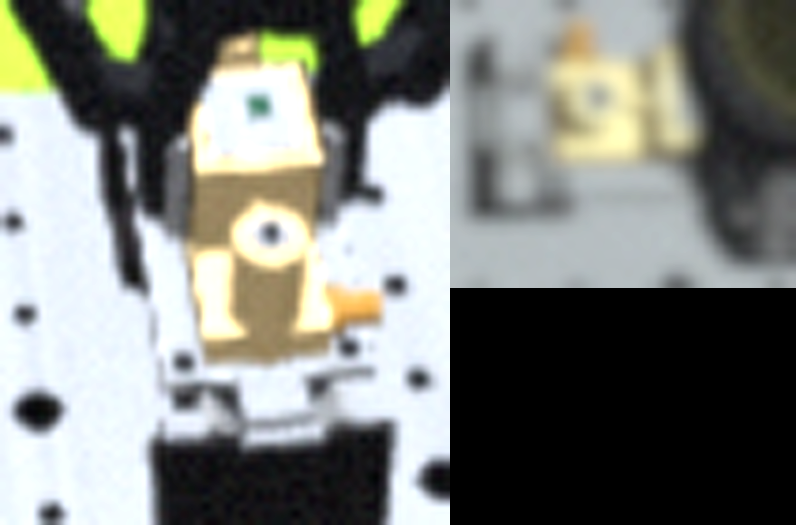

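Call:
jog_arm --pt "-1 -0.017 0.03 0 0" --pt "-1 0 0.03 0 0" --pt "-1 0 0 0 0"

```text
time: 9.7
ee_pos: [0.5853, -0.0461, 0.083]
eef_rot: [[0.028, 0.002, 1.0], [-1.0, -0.001, 0.028], [0.001, -1.0, 0.002]]
contact_force: [-1.5, -2.6, 9.7]
finger_gap: 0.39
```

```bash
python3 - <<'E'
from h import *
o=r.observe();print(o['time'],o['ee_pos'].round(4),o['contact_force'].round(1),o['torque'].round(2))
E
```

```text
9.7 [ 0.5853 -0.0461  0.083 ] [-1.5 -2.6  9.7] [0.27 0.23 0.01]
```

Call:
jog_arm --pt "-1 0 0.03 0 0" --pt "-1 0 0 0 0"

```text
time: 9.95
ee_pos: [0.5852, -0.0463, 0.0816]
eef_rot: [[0.028, 0.002, 1.0], [-1.0, -0.001, 0.028], [0.002, -1.0, 0.002]]
contact_force: [-0.8, -3.0, 12.7]
finger_gap: 0.39
```

```bash
python3 - <<'E'
from h import *
o=r.observe();print(o['time'],o['ee_pos'].round(4),o['contact_force'].round(1),o['torque'].round(2))
E
```

```text
9.95 [ 0.5852 -0.0463  0.0816] [-0.8 -3.  12.7] [ 0.18  0.39 -0.04]
```

Call:
jog_arm --pt "-1 0.025 0 0 0" --pt "-1 0 0 0 0"

```text
time: 10.2
ee_pos: [0.5853, -0.0464, 0.0817]
eef_rot: [[0.029, 0.002, 1.0], [-1.0, 0.0, 0.029], [-0.0, -1.0, 0.002]]
contact_force: [-1.1, -0.7, 11.3]
finger_gap: 0.389
```

Call:
jog_arm --pt "-1 0 0.03 0 0" --pt "-1 0 0 0 0"

```text
time: 10.45
ee_pos: [0.5853, -0.0467, 0.0801]
eef_rot: [[0.029, 0.002, 1.0], [-1.0, -0.0, 0.029], [0.0, -1.0, 0.002]]
contact_force: [-1.5, -0.7, 15.0]
finger_gap: 0.391
```

```bash
python3 - <<'E'
from h import *
o=r.observe();print(o['time'],o['ee_pos'].round(4),o['contact_force'].round(1),o['torque'].round(2))
E
```

```text
10.45 [ 0.5853 -0.0467  0.0801] [-1.5 -0.7 15. ] [ 0.52  0.53 -0.07]
```

```bash
python3 look.py 6
```

```text
10.55 [ 0.5853 -0.0467  0.0801] [-1.4 -1.7 14.5] [ 0.51  0.63 -0.06]
```

View pics/h6.png

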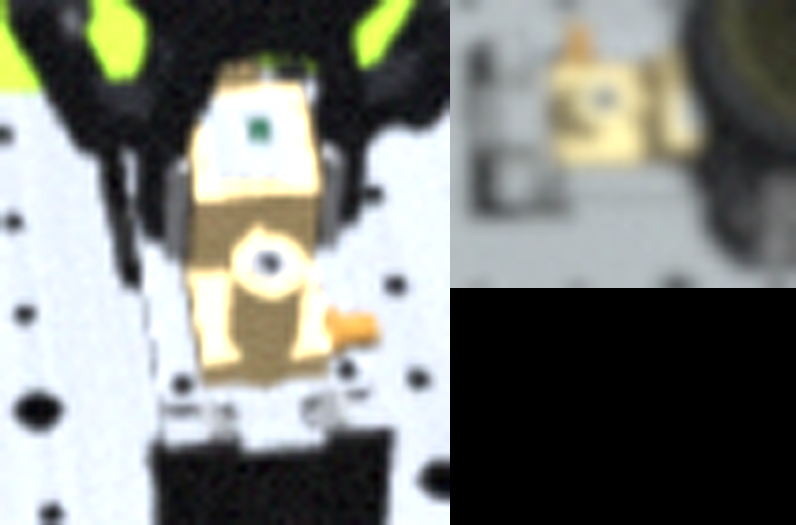

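Call:
jog_arm --pt "-1 0.005 0.03 0 0" --pt "-1 0 0 0 0"

```text
time: 10.8
ee_pos: [0.5854, -0.0467, 0.0787]
eef_rot: [[0.029, 0.003, 1.0], [-1.0, -0.0, 0.029], [0.0, -1.0, 0.003]]
contact_force: [-2.9, -0.8, 18.5]
finger_gap: 0.391
```

Call:
jog_arm --pt "-1 0 0.025 0 0" --pt "-1 0 0 0 0"

```text
time: 11.05
ee_pos: [0.5854, -0.0475, 0.0773]
eef_rot: [[0.029, 0.002, 1.0], [-1.0, -0.001, 0.029], [0.001, -1.0, 0.002]]
contact_force: [-3.2, -2.5, 17.2]
finger_gap: 0.388
```

Call:
jog_arm --pt "-1 0.02 0 -0.018 0" --pt "-1 0 0 0 0"

```text
time: 11.3
ee_pos: [0.5853, -0.0478, 0.0772]
eef_rot: [[0.029, 0.004, 1.0], [-1.0, 0.001, 0.029], [-0.0, -1.0, 0.004]]
contact_force: [-1.7, -0.6, 14.2]
finger_gap: 0.388
```

Call:
jog_arm --pt "-1 0 0.025 0 0" --pt "-1 0 0 0 0"

```text
time: 11.55
ee_pos: [0.5853, -0.0478, 0.076]
eef_rot: [[0.029, 0.004, 1.0], [-1.0, 0.0, 0.029], [-0.0, -1.0, 0.004]]
contact_force: [-1.5, -0.2, 18.0]
finger_gap: 0.387
```

```bash
python3 - <<'E'
from h import *
o=r.observe();print(o['time'],o['ee_pos'].round(4),o['contact_force'].round(1),o['torque'].round(2))
E
```

```text
11.55 [ 0.5853 -0.0478  0.076 ] [-1.5 -0.2 18. ] [ 0.71  0.54 -0.1 ]
```

Call:
jog_arm --pt "-1 0 0.02 0 0" --pt "-1 0 0 0 0"

```text
time: 11.8
ee_pos: [0.5853, -0.0479, 0.0751]
eef_rot: [[0.029, 0.005, 1.0], [-1.0, 0.0, 0.029], [-0.0, -1.0, 0.005]]
contact_force: [-1.6, -0.8, 20.9]
finger_gap: 0.388
```

```bash
python3 - <<'E'
from h import *
o=r.observe();print(o['time'],o['ee_pos'].round(4),o['contact_force'].round(1),o['torque'].round(2))
E
```

```text
11.8 [ 0.5853 -0.0479  0.0751] [-1.6 -0.8 20.9] [ 0.71  0.62 -0.06]
```

Call:
jog_arm --pt "-1 0 -0.05 0 0" --pt "-1 0 -0.05 0 0" --pt "-1 0 -0.02 0 0" --pt "-1 0 0 0 0"

```text
time: 12.3
ee_pos: [0.5851, -0.0478, 0.0804]
eef_rot: [[0.029, 0.004, 1.0], [-1.0, 0.001, 0.029], [-0.001, -1.0, 0.004]]
contact_force: [3.1, -0.9, 5.1]
finger_gap: 0.391
```

```bash
python3 look.py 7
```

```text
12.4 [ 0.5851 -0.0478  0.0803] [2.2 0.1 5.5] [ 0.79 -0.53 -0.24]
```

View pics/h7.png

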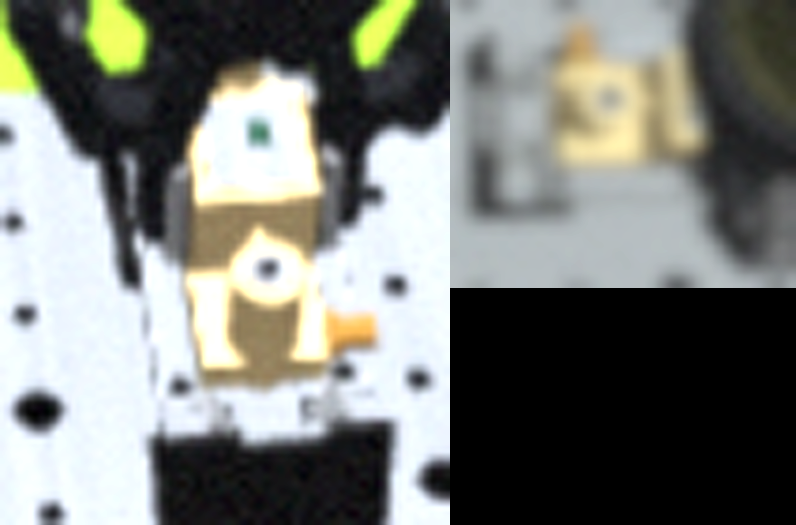

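Call:
jog_arm --pt "1 0 0 0 0" --pt "1 0 0 0 0" --pt "1 0 0 0 0" --pt "1 0 0 0 0" --pt "1 0 -0.3 0 0" --pt "1 0 -0.6 0 0" --pt "1 0 -0.8 0 0" --pt "-1 0 -0.5 0 0"

```text
time: 13.4
ee_pos: [0.5843, -0.048, 0.2154]
eef_rot: [[0.03, 0.004, 1.0], [-1.0, 0.0, 0.03], [-0.0, -1.0, 0.004]]
contact_force: [-0.0, 0.3, -0.9]
finger_gap: 0.812
```

Call:
jog_arm --pt "-1 -0.9 0 0 0" --pt "-1 -0.9 0 0 0" --pt "-1 -0.9 0 0 0" --pt "-1 0 0 0 0" --pt "-1 0 0 0 0"

```text
time: 14.02
ee_pos: [0.5786, 0.1129, 0.2125]
eef_rot: [[0.03, 0.001, 1.0], [-1.0, -0.001, 0.03], [0.001, -1.0, 0.001]]
contact_force: [-0.4, 0.4, 0.4]
finger_gap: 0.001
```

```bash
python3 look.py 8; python3 - <<'E'
from h import *
z=lambda i,k:cv2.resize(i,None,fx=k,fy=k,interpolation=cv2.INTER_CUBIC)
s=cv2.imread('pics/side8.png');t=cv2.imread('pics/top8.png')
a=z(s[245:325,303:363],7.5);b=z(t[180:216,380:428],8.33)
b=cv2.copyMakeBorder(b,0,a.shape[0]-b.shape[0],0,0,cv2.BORDER_CONSTANT)
cv2.imwrite("pics/h8.png",cv2.convertScaleAbs(cv2.hconcat([a,b]),alpha=1.2))
E
```

```text
14.125 [0.5788 0.1114 0.212 ] [-0.3  0.4  0.2] [-0.02  0.05  0.03]
```

View pics/h8.png

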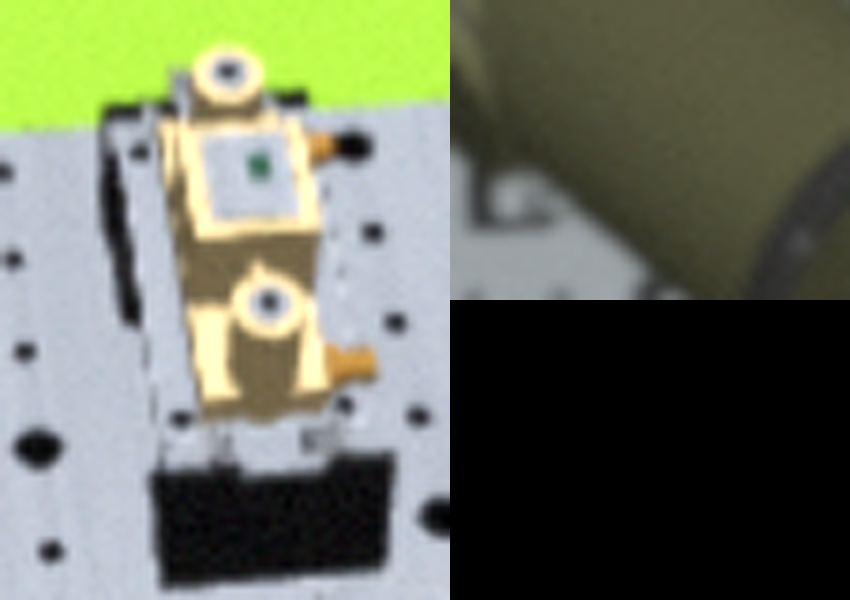

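```bash
python3 - <<'E'
from h import *
np.set_printoptions(precision=4,suppress=True)
S=px([(228,70),(268,302)],7.5,(303,245))
for z in(.108,.1126,.117):
    P=plane('side',S,z);d=P[0]-P[1];print(z,P,P.mean(0),np.linalg.norm(d),np.degrees(np.arctan2(-d[0],d[1])))
o=r.observe();R=np.array(o['eef_rot']);print(o['ee_pos'],o['time'])
c=np.array([.5853-.000,-.0478]);y=np.array([-.029,1])
for s in(.038,-.038):print(c+y*s)
for q in plan(np.r_[c+y*.038,.135],None,grip=-1): print([float(x) for x in q])
E
```

```text
0.108 [[ 0.5873  0.0034  0.108 ]
 [ 0.5871 -0.0834  0.108 ]] [ 0.5872 -0.04    0.108 ] 0.08678760236174579 -0.09841322906721921
0.1126 [[ 0.5865 -0.0015  0.1126]
 [ 0.5864 -0.0877  0.1126]] [ 0.5864 -0.0446  0.1126] 0.08619641181468497 -0.09841322906718339
0.117 [[ 0.5858 -0.0061  0.117 ]
 [ 0.5856 -0.0917  0.117 ]] [ 0.5857 -0.0489  0.117 ] 0.08563092520445291 -0.09841322906720354
[0.5788 0.1114 0.212 ] 14.125
[ 0.5842 -0.0098]
[ 0.5864 -0.0858]
[-1.0, 0.673, 0.429, 0.012, 0.0]
[-1.0, 0.673, 0.429, 0.012, 0.0]
[-1.0, 0.673, 0.429, 0.012, 0.0]
```

Call:
jog_arm --pt "-1 0.663 0.4 0.013 0" --pt "-1 0.663 0.4 0.013 0" --pt "-1 0.663 0.4 0.013 0" --pt "-1 0 0 0 0" --pt "-1 0 0 0 0"

```text
time: 14.75
ee_pos: [0.5847, -0.0062, 0.14]
eef_rot: [[0.028, 0.001, 1.0], [-1.0, 0.001, 0.028], [-0.001, -1.0, 0.001]]
contact_force: [0.4, 0.1, 0.6]
finger_gap: 0.0
```

```bash
python3 - <<'E'
from h import *
np.set_printoptions(precision=4,suppress=True)
o=r.observe();print(o['ee_pos'],o['contact_force'].round(1))
S=px([(213,38),(155,150)],400/60,(308,188));P=plane('side',S,.05);d=P[0]-P[1];print('mat spacing side only',np.linalg.norm(d),P)
E
```

```text
[ 0.5847 -0.0062  0.14  ] [0.4 0.1 0.6]
mat spacing side only 0.0771866648465145 [[0.6424 0.2948 0.05  ]
 [0.6108 0.2244 0.05  ]]
```

Call:
jog_arm --pt "-1 0.025 0.1 0 0" --pt "-1 0 0.1 0 0" --pt "-1 0 0.07 0 0" --pt "-1 0 0 0 0"

```text
time: 15.25
ee_pos: [0.5842, -0.0068, 0.1231]
eef_rot: [[0.03, -0.001, 1.0], [-1.0, -0.0, 0.03], [0.0, -1.0, -0.001]]
contact_force: [0.8, 0.4, 0.9]
finger_gap: 0.0
```

Call:
jog_arm --pt "-1 0 0.05 0 0" --pt "-1 0 0 0 0"

```text
time: 15.5
ee_pos: [0.5844, -0.0071, 0.1204]
eef_rot: [[0.03, -0.0, 1.0], [-1.0, -0.0, 0.03], [0.0, -1.0, -0.0]]
contact_force: [-0.4, 0.2, 0.4]
finger_gap: 0.002
```

Call:
jog_arm --pt "-1 0 0.04 0 0" --pt "-1 0 0 0 0"

```text
time: 15.75
ee_pos: [0.5848, -0.007, 0.1183]
eef_rot: [[0.03, 0.001, 1.0], [-1.0, 0.0, 0.03], [-0.0, -1.0, 0.001]]
contact_force: [-0.3, 0.3, 2.9]
finger_gap: -0.001
```

Call:
jog_arm --pt "-1 0 0.04 0 0" --pt "-1 0 0 0 0"

```text
time: 16.0
ee_pos: [0.5851, -0.007, 0.1164]
eef_rot: [[0.03, 0.001, 1.0], [-1.0, -0.0, 0.03], [0.0, -1.0, 0.001]]
contact_force: [-1.1, -0.5, 7.3]
finger_gap: -0.001
```

Call:
jog_arm --pt "-1 0 0.04 0 0" --pt "-1 0 0 0 0"

```text
time: 16.25
ee_pos: [0.5859, -0.0069, 0.1148]
eef_rot: [[0.029, 0.003, 1.0], [-1.0, 0.0, 0.029], [0.0, -1.0, 0.003]]
contact_force: [0.0, -1.3, 12.0]
finger_gap: 0.002
```

Call:
jog_arm --pt "-1 0 0.03 0 0" --pt "-1 0 0 0 0"

```text
time: 16.5
ee_pos: [0.5864, -0.0069, 0.1136]
eef_rot: [[0.029, 0.004, 1.0], [-1.0, -0.0, 0.029], [0.0, -1.0, 0.004]]
contact_force: [-0.7, -0.8, 14.0]
finger_gap: -0.004
```

```bash
python3 - <<'E'
from h import *
o=r.observe();print(o['time'],o['ee_pos'].round(4),o['contact_force'].round(1),o['torque'].round(2))
E
```

```text
16.5 [ 0.5864 -0.0069  0.1136] [-0.7 -0.8 14. ] [-0.12  0.31 -0.01]
```

Call:
jog_arm --pt "-1 0 0.03 0 0" --pt "-1 0 0 0 0"

```text
time: 16.75
ee_pos: [0.587, -0.0069, 0.1123]
eef_rot: [[0.029, 0.006, 1.0], [-1.0, 0.0, 0.029], [0.0, -1.0, 0.006]]
contact_force: [-0.8, -0.3, 17.8]
finger_gap: 0.0
```

Call:
jog_arm --pt "-1 0 0.025 0 0" --pt "-1 0 0 0 0"

```text
time: 17.0
ee_pos: [0.5875, -0.0069, 0.1113]
eef_rot: [[0.029, 0.007, 1.0], [-1.0, -0.0, 0.029], [0.0, -1.0, 0.007]]
contact_force: [-0.6, -0.4, 20.8]
finger_gap: 0.001
```

```bash
python3 look.py 9
```

```text
17.1 [ 0.5875 -0.0069  0.1114] [-0.9 -1.3 19.9] [-0.12  0.28 -0.02]
```

Call:
jog_arm --pt "-1 0 -0.6 0 0" --pt "1 0.35 -0.4 0 0" --pt "1 0.33 0 0 0" --pt "1 0 0 0 0" --pt "1 0 0 0 0"

```text
time: 17.73
ee_pos: [0.5849, -0.0471, 0.1671]
eef_rot: [[0.03, -0.002, 1.0], [-1.0, 0.001, 0.03], [-0.001, -1.0, -0.002]]
contact_force: [-1.1, -0.2, -0.4]
finger_gap: 0.846
```

```bash
python3 look.py 10; python3 - <<'E'
from h import *
for q in plan((.585,-.048,.083),None,step=.03): print([float(x) for x in q])
# where do the bosses stand now? hex holes: darkest blob near the expected pixels (side view)
g=cv2.GaussianBlur(cv2.cvtColor(cv2.imread('pics/side8.png'),cv2.COLOR_BGR2GRAY),(3,3),0)
h=cv2.GaussianBlur(cv2.cvtColor(cv2.imread('pics/side10.png'),cv2.COLOR_BGR2GRAY),(3,3),0)
for im in(g,h):
    for c in((333,254),(338,285)):
        w=im[c[1]-4:c[1]+5,c[0]-4:c[0]+5].astype(float);m=np.clip(np.percentile(w,35)-w,0,None);yy,xx=np.mgrid[-4:5,-4:5]
        m*=(xx**2+yy**2<12);print(c[0]+(m*xx).sum()/m.sum(),c[1]+(m*yy).sum()/m.sum())
E
```

```text
17.825 [ 0.5852 -0.0466  0.1674] [-0.5  0.8 -0. ] [ 0.02  0.02 -0.01]
[1.0, 0.008, 0.469, -0.001, 0.0]
[1.0, 0.008, 0.469, -0.001, 0.0]
[1.0, 0.008, 0.469, -0.001, 0.0]
333.01946472019466 254.10705596107056
338.42687747035575 284.901185770751
332.799511002445 254.37408312958436
338.2277227722772 285.4389438943894
```

Call:
jog_arm --pt "1 0.015 0.5 0 0" --pt "1 0.01 0.5 0 0" --pt "1 0 0.4 0 0" --pt "1 0 0 0 0" --pt "-1 0 0 0 0" --pt "-1 0 0 0 0" --pt "-1 0 0 0 0" --pt "-1 0 0 0 0" --grip_force 50

```text
time: 18.82
ee_pos: [0.5858, -0.0495, 0.0848]
eef_rot: [[0.029, 0.0, 1.0], [-1.0, -0.0, 0.029], [0.0, -1.0, 0.0]]
contact_force: [0.2, 0.2, 2.0]
finger_gap: 0.388
```

Call:
jog_arm --pt "-1 0.0 -0.05 0 0" --pt "-1 0.03 0 0 0" --pt "-1 0.0 0 0 0"

```text
time: 19.2
ee_pos: [0.5855, -0.0497, 0.087]
eef_rot: [[0.031, -0.001, 1.0], [-1.0, 0.002, 0.031], [-0.002, -1.0, -0.0]]
contact_force: [-1.1, 3.6, -3.0]
finger_gap: 0.392
```

```bash
python3 - <<'E'
from h import *
o=r.observe();print(o['time'],o['ee_pos'].round(4),o['contact_force'].round(1),o['torque'].round(2))
E
```

```text
19.2 [ 0.5855 -0.0497  0.087 ] [-1.1  3.6 -3. ] [ 0.88  0.23 -0.02]
```

```bash
python3 - <<'E'
from h import *
from scipy.optimize import least_squares
from scipy.spatial.transform import Rotation as Ro
np.set_printoptions(precision=4,suppress=True)
# mat state: pose from bosses (z .05)
S=lambda q:px(q,400/60,(308,188))
b=plane('side',S([(213,38),(155,150)]),.05);c=b.mean(0);y=(b[0]-b[1])[:2];y/=np.linalg.norm(y);x=np.array([y[1],-y[0]])
h=plane('side',S([(92,230),(205,257)]),.009);e=plane('side',S([(134,282)]),.004);pt=plane('side',S([(276,126),(226,238)]),.0155)
loc=lambda P:np.c_[(P-c)[:,:2]@x,(P-c)[:,:2]@y]
print('holes',loc(h),'ear end',loc(e),'ports',loc(pt))
# model: bosses, holes (+-a,+-b), top plate centre
a=np.abs(loc(h)[:,0]).mean();bb=np.abs(loc(h)[:,1]).mean();py=np.abs(loc(pt)[:,1]).mean()
M=np.array([(0,38,46),(0,-38,46),(-a*1e3,bb*1e3,5),(-a*1e3,-bb*1e3,5),(a*1e3,-bb*1e3,5),(31,-py*1e3,11.5)])/1e3
I=px([(228,70),(268,302),(140,150),(180,418),(345,405),(374,362)],7.5,(303,245))
ok,rv,tv=cv2.solvePnP(M,I,C['sideintrinsics'],C['sideD'],flags=cv2.SOLVEPNP_SQPNP)
rv,tv=cv2.solvePnPRefineLM(M,I,C['sideintrinsics'],C['sideD'],rv,tv)
Rw=C['sideR'].T@cv2.Rodrigues(rv)[0];tw=C['sideR'].T@(tv[:,0]-C['sidet'])
print(Rw,tw,'euler xyz',Ro.from_matrix(Rw).as_euler('xyz',degrees=True))
print('res',cv2.projectPoints(M,rv,tv,C['sideintrinsics'],C['sideD'])[0][:,0]-I)
print('ears',tw+Rw@[0,.057,0],tw+Rw@[0,-.057,0])
E
```

```text
holes [[-0.0223 -0.0446]
 [ 0.0238 -0.0453]] ear end [[ 0.0009 -0.0631]] ports [[ 0.029   0.0356]
 [ 0.0301 -0.0392]]
[[ 0.9997 -0.0207 -0.0108]
 [ 0.0189  0.989  -0.1467]
 [ 0.0137  0.1465  0.9891]] [ 0.5885 -0.029   0.0574] euler xyz [ 8.423  -0.7877  1.0808]
res [[ 0.0566  0.3394]
 [-0.0811 -0.1104]
 [-0.1042 -0.1908]
 [-0.2256  0.0077]
 [ 0.3559 -0.2267]
 [-0.0028  0.1828]]
ears [0.5873 0.0274 0.0657] [ 0.5897 -0.0853  0.049 ]
```

Call:
jog_arm --pt "-1 -0.02 -0.1 0 0" --pt "-1 0 -0.2 0 0" --pt "-1 0 -0.4 0 0" --pt "-1 0 -0.5 0 0" --pt "-1 -0.4 -0.1 0 0" --pt "-1 -0.6 0 0 0" --pt "-1 -0.6 0 0 0" --pt "-1 -0.6 0 0 0" --grip_force 100

```text
time: 20.2
ee_pos: [0.5822, 0.0821, 0.1664]
eef_rot: [[0.029, 0.001, 1.0], [-1.0, -0.001, 0.029], [0.001, -1.0, 0.001]]
contact_force: [0.1, -0.1, -2.7]
finger_gap: 0.382
```

```bash
python3 look.py 11;python3 - <<'E'
from h import *
for q in plan((.60,.175,.06),None,step=.035,grip=-1): print([float(x) for x in q])
E
```

```text
20.3 [0.5819 0.0883 0.1669] [ 0.6  1.2 -3.5] [0.03 0.02 0.01]
[-1.0, -0.356, 0.447, 0.088, 0.0]
[-1.0, -0.356, 0.447, 0.088, 0.0]
[-1.0, -0.356, 0.447, 0.088, 0.0]
[-1.0, -0.356, 0.447, 0.088, 0.0]
```

Call:
jog_arm --pt "-1 -0.36 0.45 0.088 0" --pt "-1 -0.36 0.45 0.088 0" --pt "-1 -0.36 0.45 0.088 0" --pt "-1 -0.36 0.45 0.088 0" --pt "-1 0 0.25 0 0" --pt "-1 0 0.2 0 0" --pt "-1 0 0.1 0 0" --pt "-1 0 0 0 0" --grip_force 30

```text
time: 21.3
ee_pos: [0.6008, 0.1713, 0.0269]
eef_rot: [[0.029, 0.002, 1.0], [-1.0, 0.004, 0.029], [-0.004, -1.0, 0.002]]
contact_force: [-4.3, 5.1, 8.7]
finger_gap: 0.381
```

Call:
jog_arm --pt "-1 0 0.06 0 0" --pt "-1 0 0 0 0"

```text
time: 21.55
ee_pos: [0.601, 0.173, 0.0243]
eef_rot: [[0.03, 0.003, 1.0], [-1.0, 0.006, 0.03], [-0.006, -1.0, 0.003]]
contact_force: [-5.2, 7.8, 13.6]
finger_gap: 0.38
```

Call:
jog_arm --pt "1 0 0 0 0" --pt "1 0 0 0 0" --pt "1 0 0 0 0" --pt "1 0 0 0 0"

```text
time: 22.05
ee_pos: [0.6006, 0.1683, 0.0205]
eef_rot: [[0.029, -0.0, 1.0], [-1.0, -0.001, 0.029], [0.001, -1.0, -0.0]]
contact_force: [0.2, 0.6, -0.8]
finger_gap: 1.002
```

```bash
cat >> h.py <<'E'
def hexhole(img,X,rad=6):
    """sub-pixel dark hole of a boss near the projection of world point X (side view); returns pixel"""
    u=proj('side',X)[0];g=cv2.GaussianBlur(cv2.cvtColor(img,cv2.COLOR_BGR2GRAY),(3,3),0)
    k=8;w=cv2.resize(cv2.getRectSubPix(g,(31,31),tuple(map(float,u))),None,fx=k,fy=k,interpolation=cv2.INTER_CUBIC).astype(float)
    # dark centre, bright ring
    d=cv2.filter2D(w,-1,ring(k));yy,xx=np.mgrid[:d.shape[0],:d.shape[1]];cc=(d.shape[0]-1)/2
    d[(yy-cc)**2+(xx-cc)**2>(rad*k)**2]=-1e9;j=np.unravel_index(d.argmax(),d.shape)
    return u+(np.array([j[1],j[0]])-cc)/k,d.max()
def ring(k):
    n=int(6*k);yy,xx=np.mgrid[-n:n+1,-n:n+1]/k;q=np.hypot(xx/1,yy/.85)
    a=((q>2.6)&(q<4.3)).astype(float);b=(q<1.3).astype(float);return a/a.sum()-b/b.sum()
E
python3 - <<'E'
from h import *
np.set_printoptions(precision=4,suppress=True)
im=cv2.imread('pics/side8.png');print([hexhole(im,X) for X in((.586,-.003,.115),(.586,-.088,.1126))],'expect',px([(228,70),(268,302)],7.5,(303,245)))
s=r.snapshot('side')['color'][:,:,::-1].copy();cv2.imwrite('pics/side12.png',s)
o=r.observe();p=o['ee_pos'];print(p,o['contact_force'])
for sy in(1,-1):
    u,m=hexhole(s,(p[0]+.002,p[1]+.0035+sy*.038,.05),8);print(u,m,plane('side',[u],.05))
E
```

```text
[(array([333.0423, 253.8869]), np.float64(59.99066191979485)), (array([338.4489, 284.9125]), np.float64(69.70253070761936))] expect [[332.9667 253.9   ]
 [338.3    284.8333]]
[0.6005 0.1685 0.0205] [0.4724 0.0506 0.3972]
[335.631  210.8047] 44.13121217551938 [[0.6226 0.2205 0.05  ]]
[335.4686 227.6255] 48.052520023711374 [[0.614  0.1551 0.05  ]]
```

```bash
python3 - <<'E'
from h import *
np.set_printoptions(precision=4,suppress=True)
s=cv2.imread('pics/side12.png')
for yc in (.168,.172,.176,.180):
    u,m=hexhole(s,(.6026,yc-.038+.005,.05),2.5);print(yc,proj('side',(.6026,yc-.038+.005,.05)),u,m,plane('side',[u],.05)-[.002,.005-.038,0])
# ivory mask extent
hsv=cv2.cvtColor(s,cv2.COLOR_BGR2HSV);m=cv2.inRange(hsv,(12,40,150),(28,140,255));m[:, :300]=0;m[:,380:]=0
n,l,st,ct=cv2.connectedComponentsWithStats(m);print([(st[i].tolist(),ct[i].round(1).tolist()) for i in range(1,n) if st[i][4]>15])
for v in range(212,252,1): print(v,''.join('#' if m[v,u] else ('d' if hsv[v,u,2]<90 else ('g' if hsv[v,u,0]>35 and hsv[v,u,1]>120 else '.')) for u in range(305,365)))
E
```

```text
0.168 [[331.7794 233.289 ]] [330.5919 235.4765] 6.274100828519845 [[0.5969 0.1604 0.05  ]]
0.172 [[331.5811 232.1941]] [332.0186 232.0066] 1.437669736279784 [[0.6017 0.1726 0.05  ]]
0.176 [[331.3839 231.1054]] [330.9464 228.6679] 10.137925805428829 [[0.6006 0.185  0.05  ]]
0.18 [[331.1878 230.0228]] [331.6253 227.5853] 30.268817463709183 [[0.6027 0.1889 0.05  ]]
[([325, 213, 7, 4, 20], [328.4, 214.6]), ([321, 217, 18, 10, 61], [328.8, 222.6]), ([328, 229, 9, 7, 33], [332.2, 232.3]), ([335, 235, 7, 9, 29], [337.3, 239.9]), ([324, 236, 6, 9, 36], [326.1, 240.2])]
212 ddgddddddddddddddgggdddddd.gggdggggggggddddddddddddddddddggg
213 ddddddddddddddddggg.....###gggggggggggggdddddddddddddddddggg
214 dddddddddddddddgggg.#######ggggggggggggggddddddddddddddddggg
215 ddddddddddddddggggg..#####.gggggggggggggggddddddddddddddgggg
216 ddddddddddddggggggg..##.###....ggggggggggggdddddddgggggggggg
217 ddddddddddgggggggg.#.........##ggggggggggggdddddddgggggggggg
218 dddddddddggggggggg##..........#.gggggggggggddddddggggggggggg
219 gddddddddgggggggg.##..........#.gggggggggggdd.dddggggggggggg
220 ggdddddd
[... 1367 characters left out ...]
gggg......###........####.....gggggggggggggggggggg
242 gggggggggggggg......####......#####.....gggggggggggggggggggg
243 ggggggggggggggg.....#####......###.....ggggggggggggggggggggg
244 ggggggggggggggg.....#####.............gggggggggggggggggggggg
245 ggggggggggggggg........................ggggggggggggggggggggg
246 ggggggggggggggg........................ggggggggggggggggggggg
247 gggggggggggggggg..d....................ggggggggggggggggggggg
248 gggggggggggggggg.......................ggggggggggggggggggggg
249 gggggggggggggggg..................gggggggggggggggggggggggggg
250 ggggggggggggggggg..ggggg........gggggggggggggggggggggggggggg
251 gggggggggggggggggggggggg........gggggggggggggggggggggggggggg
```

Call:
jog_arm --pt "1 -0.058 0 0.01 0" --pt "1 0 0 0 0" --pt "-1 0 0 0 0" --pt "-1 0 0 0 0" --pt "-1 0 0 0 0" --pt "-1 0 0 0 0" --pt "-1 0 0 0 0" --grip_force 110

```text
time: 22.98
ee_pos: [0.6013, 0.1725, 0.021]
eef_rot: [[0.03, 0.001, 1.0], [-1.0, 0.0, 0.03], [-0.0, -1.0, 0.001]]
contact_force: [-0.0, -0.1, 3.0]
finger_gap: 0.381
```

Call:
jog_arm --pt "-1 0 -0.2 0 0" --pt "-1 0 -0.5 0 0" --pt "-1 0 -0.8 0 0" --pt "-1 0.3 -0.6 0 0" --pt "-1 0.6 -0.1 0 0" --pt "-1 0.6 0 0 0" --pt "-1 0.6 0 0 0" --pt "-1 0.6 0 0 0"

```text
time: 23.98
ee_pos: [0.605, 0.0091, 0.1527]
eef_rot: [[0.03, -0.001, 1.0], [-1.0, -0.0, 0.03], [0.0, -1.0, -0.001]]
contact_force: [0.3, 0.5, -2.9]
finger_gap: 0.381
```

```bash
python3 - <<'E'
from h import *
o=r.observe();print(o['time'],o['ee_pos'],o['contact_force'])
for q in plan((.5845,-.0455,.113),None,step=.03,grip=-1): print([float(x) for x in q])
# bracket alone, side0: brightness levels
g=cv2.cvtColor(cv2.imread('pics/side0.png'),cv2.COLOR_BGR2GRAY);H=cv2.cvtColor(cv2.imread('pics/side0.png'),cv2.COLOR_BGR2HSV)
def art(v0,v1,u0,u1):
    for v in range(v0,v1): print(v,''.join('G' if H[v,u,0]>35 and H[v,u,0]<70 and H[v,u,1]>120 else ' .:-=+*#%@'[min(9,int(g[v,u])//20)] for u in range(u0,u1)))
print('cols 314..348');art(251,272,314,349);print('cols 320..360');art(298,312,320,360)
E
```

```text
23.975 [0.60495    0.00908277 0.15265401] [ 0.28058871  0.49909829 -2.87227993]
[-1.0, 0.3, 0.221, -0.122, 0.0]
[-1.0, 0.3, 0.221, -0.122, 0.0]
[-1.0, 0.3, 0.221, -0.122, 0.0]
cols 314..348
251 GGGGGGGGGGGGGGGGGGGGGGGGGGGGGGGGGGG
252 GGGGGGGGGGGGGGGGGGGGGGGGGGGGGGGGGGG
253 GGGGGGGGGGGGG%#######GGGGGGGGGGGGGG
254 GGGGGGGGGGGG*********GGGGGGGGGGGGGG
255 GGGGGGGGGGGG*+*+++++*GGGGGGGGGGGGGG
256 GGGGGGGGGGGG*+++*+++*GGGGGGGGGGGGGG
257 GGGGGGGGGGG+++++++===-G=+=:::GGGGGG
258 GGGGGGGG*+-:-=------:.:=++--:-GGGGG
259 GGG:::::*+-..:---:--::=++**++*#%%%%
260 GGG=--=+#*+-.-------:-+++*####%%%%%
261 %%++**###*+=--------:=++=+####%%%##
262 %#++##%##+++=--------++==+*##**##*+
263 %#=+#%#%#+===-------=+=--======##=.
264 %#=-+***+=:-=-----:-=+:.......:#*: 
265 %#=::-:::...--::::::==.       :##=:
266 %#=..       :-.....:--.       :##*+
267 %#=.       .::......::.       -#%##
268 %#=.        ::.........       -#%%%
269 ##-.        ..............   .-#%#%
270 ##-       ................   .=#%%%
271 ##-     ...................  .=#%%%
cols 320..360
298 #####=....................-####%#%#%##*#
299 #####+....................:*###%%####+==
300 ##%##*:...::..............:=###%%%###=.:
301 ##%###:..:==:............:=+*###%#%%#+-=
302 ######-::=*+=:..........-=++*#########*#
303 ######++++**+=:........:=+++*#########%#
304 %#%########**+=:......:-=+++=+******####
305 %#%#+######*++=:---====+**=-::--:::=####
306 %###=*#*#*+----=***###**#*=:.... ..-##%#
307 %#*=:----::....=**++====--..      .-#%##
308 %#+: .....    .:-::::::...        .-###%
309 ##*:            .                 .=#%#%
310 %%#-                              .+##%#
311 %%#-                              .+#%##
```

Call:
jog_arm --pt "-1 0.3 0.22 -0.12 0.1" --pt "-1 0.3 0.22 -0.12 0" --pt "-1 0.3 0.22 -0.12 0" --pt "-1 0 0 0 0" --pt "-1 0 0 0 0"

```text
time: 24.6
ee_pos: [0.5861, -0.0427, 0.1135]
eef_rot: [[0.022, 0.001, 1.0], [-1.0, 0.001, 0.022], [-0.001, -1.0, 0.001]]
contact_force: [0.3, -0.0, -3.0]
finger_gap: 0.383
```

```bash
cat > art.py <<'E'
import sys
from h import *
n=sys.argv[1];v0,v1,u0,u1=map(int,sys.argv[2:6])
im=r.snapshot('side')['color'][:,:,::-1].copy();cv2.imwrite(f'pics/side{n}.png',im)
o=r.observe();print(o['time'],o['ee_pos'].round(4),o['contact_force'].round(1),o['torque'].round(2))
g=cv2.cvtColor(im,cv2.COLOR_BGR2GRAY);H=cv2.cvtColor(im,cv2.COLOR_BGR2HSV)
for v in range(v0,v1): print(v,''.join('G' if 35<H[v,u,0]<70 and H[v,u,1]>120 else ('i' if 12<H[v,u,0]<28 and H[v,u,1]>50 else ' .:-=+*#%@'[min(9,int(g[v,u])//20)]) for u in range(u0,u1)))
E
python3 art.py 13 264 310 316 364
```

```text
24.65 [ 0.5864 -0.0423  0.1137] [-0.3  0.7 -3.2] [ 0.03  0.02 -0.05]
264 +=**=*:...---iiiiiiiiiiiiiiiiii--. .=%@@%@%%@@@%
265 +:---*:. .---iiiiiiiiiiiiiiiiii--:.:=%@@@@%%%@@@
266 +:. :*:. .--:iiiiiiiiiiiiiiiii-----+#%@@@@@%@@@@
267 +.  .+-...--:iiiiiiiiii@@iiiii--=**%%@@@@@@@%@%%
268 =.  .=*=-----iiiiiiii@###@iiii--=#%%@@@@%@@@%@@@
269 -.   -%#*+=--iiiiiiii@+-+%@iii=++#%%%@@@@@@@%@@@
270 =.   :%%%*==-iiiiiiii@#**%@iii*##%%%%%@@@@@%%%%@
271 =.   :%@@#*+iiiiiiiii@@@@@iiii%%%@%%%%@@@@@@%%@%
272 =.   :#@@%%#=iiiiiiiiiiiiiiiii@%@@%%%%%@@@@@@@%%
273 +.   :*%@@@%+iiiiiiiiiiiiiiiii@@@@%%%%@@@@@@@@%@
274 +.   .=%@@@%*iiiiiiiiiiiiiiiii%%@%%#*#%%@@%@@@%@
275 #:  ..-%@@@%#iiiiiiiiiiiiiiiii@@@@%+:-#%%@@@@@%%
276 %-....-%@@@%#iiiiiiiiiiiiiiiiii@%%%+--#%%@@%@%@%
277 %=:...-%@@%%#iiiiiiiiiiiiiiiiii%%%%#+*%%@@@@@@%%
278 %*:...:%@@@@#iiiiiiiiiiiiiiiiiiiii%iii%%@@@@%%@%
279 %#-...:*%@@@%*iiiiiiiiiiiiiiiiiiiiiiiii%%%@%@@%%
280 %%-....=%@%@%#iiiiiiiiiiiiiiiiiiiiiiiii%%@@@@@@%
281 %%=:...-%@@@%#iiiiiiiiiiiiiiiiiiiiiiiii%%@@@@%@@
282 %%+:...:%@@@%#iiiiiiiiiiiiiiiiiiiiiiii*%%@@%@%%%
283 %%+:.  :%@@@%#iiiiii
[... 706 characters left out ...]
%@%%%%%%%%%
297 %%%%%%%%%=..........::.......:=%%%%%%%%%%%%%%%%%
298 %%%%%%%%%+...................:-%%%%%%%%%%%#%%%@%
299 %%%%%%%%%+:...................-#%%%%%%%%%*=+#%%@
300 %%%%%%%%%*:...::.............:-+#%%%%%@%%=::*%%%
301 %%%%%%%%%%-..-+=:...........:-+*#%%%%%%%%*==*%%%
302 %%%%%%%%%%=:-+#*=-..........-+**#%%%%%%%%%#%%%%%
303 %@%%%%%%%%****##*=-:.......:+****#%%%%%%%%%%%%%%
304 %%%%%%%%%%%%%%%#**=:....:::-+**++*######%%%%%%%%
305 %%%%%%%%*%%%%%%***=---====+*##+------::+%%%%%%%%
306 %%%%%%%#+#####*===-=***###%#%#=:.......-%%@%%%%%
307 @@%%@%#+:=----:..::+#**++++===:.      .-%%%%%%%%
308 @%%%@%*-...... .. .:---:::::..        .=%%%%%%%%
309 %%@%%%#:     .      .. .              .+%@%%%%%%
```

```bash
python3 - <<'E'
from h import *
np.set_printoptions(precision=4,suppress=True)
t=np.array([.5864,-.0423]);zu=.0972
e=plane('side',[(339.7,296.5)],zu)[0];b=plane('side',[(337.0+.5,269.3)],zu+.046)[0]
print('ear end',e,'->bias',e[:2]-(t+[.064*.022,-.064]),'boss',b,'bias',b[:2]-(t+[.038*.022,-.038]))
bias=(e[:2]-(t+[.064*.022,-.064])+b[:2]-(t+[.038*.022,-.038]))/2
for seat in(.058,.060,.062,.064,.066):
    z=seat+.023
    n=plane('side',[(340.2,304.7),(340.2,307.3)],z)[:,:2]-bias;f=plane('side',[(330.5,252.6)],z)[0,:2]-bias
    fl=plane('side',[(338.7,304.8)],seat+.014)[0,:2]-bias
    cc=plane('side',[(316.2,258.3),(343.6,256.8),(322.8,307.1),(355.1,305.1)],seat+.014)[:,:2]-bias
    print(seat,'near bar in/out',n.ravel(),'far top',f,'mid',(n[0]+n[1])/4+f/2,'cheek ctr',cc.mean(0),'len',np.linalg.norm(cc[0]-cc[2]).round(4),'near flare mid x',fl)
E
```

```text
ear end [ 0.5877 -0.1035  0.0972] ->bias [-0.0001  0.0028] boss [ 0.585  -0.0763  0.1432] bias [-0.0023  0.004 ]
0.058 near bar in/out [ 0.5898 -0.1132  0.5889 -0.1195] far top [0.5881 0.0327] mid [ 0.5887 -0.0418] cheek ctr [ 0.5874 -0.041 ] len 0.1355 near flare mid x [ 0.5883 -0.1056]
0.06 near bar in/out [ 0.5894 -0.1149  0.5886 -0.1212] far top [0.5878 0.0306] mid [ 0.5884 -0.0437] cheek ctr [ 0.5871 -0.0429] len 0.1352 near flare mid x [ 0.5879 -0.1073]
0.062 near bar in/out [ 0.5891 -0.1166  0.5883 -0.1229] far top [0.5874 0.0285] mid [ 0.5881 -0.0456] cheek ctr [ 0.5868 -0.0448] len 0.1348 near flare mid x [ 0.5876 -0.109 ]
0.064 near bar in/out [ 0.5888 -0.1183  0.588  -0.1246] far top [0.5871 0.0264] mid [ 0.5877 -0.0475] cheek ctr [ 0.5865 -0.0466] len 0.1344 near flare mid x [ 0.5873 -0.1107]
0.066 near bar in/out [ 0.5885 -0.12    0.5876 -0.1262] far top [0.5868 0.0243] mid [ 0.5874 -0.0494] cheek ctr [ 0.5862 -0.0485] len 0.134 near flare mid x [ 0.587  -0.1124]
```

Call:
jog_arm --pt "-1 0.057 0.1 0 0" --pt "-1 0 0.1 0 0" --pt "-1 0 0.1 0 0" --pt "-1 0 0 0 0" --pt "-1 0 0 0 0"

```text
time: 25.28
ee_pos: [0.5856, -0.0473, 0.095]
eef_rot: [[0.021, 0.0, 1.0], [-1.0, 0.0, 0.021], [-0.0, -1.0, 0.0]]
contact_force: [-0.0, 0.2, -3.0]
finger_gap: 0.381
```

```bash
python3 - <<'E'
from h import *
o=r.observe();print(o['time'],o['ee_pos'].round(4),o['contact_force'].round(1),o['torque'].round(2))
E
```

```text
25.275 [ 0.5856 -0.0473  0.095 ] [-0.   0.2 -3. ] [-0.04  0.01  0.03]
```

Call:
jog_arm --pt "-1 -0.025 0.03 0 0" --pt "-1 0 0.04 0 0" --pt "-1 0 0 0 0"

```text
time: 25.65
ee_pos: [0.5853, -0.0458, 0.0906]
eef_rot: [[0.021, -0.0, 1.0], [-1.0, -0.0, 0.021], [0.0, -1.0, -0.0]]
contact_force: [-1.1, 0.7, -3.4]
finger_gap: 0.385
```

Call:
jog_arm --pt "-1 0 0.04 0 0" --pt "-1 0 0 0 0"

```text
time: 25.9
ee_pos: [0.5853, -0.0459, 0.0882]
eef_rot: [[0.021, -0.0, 1.0], [-1.0, -0.0, 0.021], [0.0, -1.0, -0.0]]
contact_force: [0.4, -0.9, -2.9]
finger_gap: 0.38
```

```bash
cat > o.py <<'E'
from h import *
o=r.observe();print(o['time'],o['ee_pos'].round(4),o['contact_force'].round(1),o['torque'].round(2))
E
python3 o.py
```

```text
25.9 [ 0.5853 -0.0459  0.0882] [ 0.4 -0.9 -2.9] [-0.01  0.02 -0.06]
```

Call:
jog_arm --pt "-1 0 0.04 0 0" --pt "-1 0 0 0 0"

```text
time: 26.15
ee_pos: [0.5853, -0.0459, 0.0858]
eef_rot: [[0.021, -0.0, 1.0], [-1.0, -0.0, 0.021], [0.0, -1.0, -0.0]]
contact_force: [-0.2, -0.2, -3.5]
finger_gap: 0.385
```

```bash
python3 o.py
```

```text
26.15 [ 0.5853 -0.0459  0.0858] [-0.2 -0.2 -3.5] [-0.   -0.02  0.06]
```

Call:
jog_arm --pt "-1 0 0.03 0 0" --pt "-1 0 0 0 0"

```text
time: 26.4
ee_pos: [0.5853, -0.0459, 0.0841]
eef_rot: [[0.021, -0.0, 1.0], [-1.0, -0.0, 0.021], [0.0, -1.0, -0.0]]
contact_force: [0.1, -0.5, -2.4]
finger_gap: 0.377
```

```bash
python3 o.py
```

```text
26.4 [ 0.5853 -0.0459  0.0841] [ 0.1 -0.5 -2.4] [0.04 0.07 0.01]
```

Call:
jog_arm --pt "-1 0 0.04 0 0" --pt "-1 0 0 0 0"

```text
time: 26.65
ee_pos: [0.5853, -0.0459, 0.082]
eef_rot: [[0.021, -0.0, 1.0], [-1.0, -0.0, 0.021], [0.0, -1.0, -0.0]]
contact_force: [-1.7, -0.0, 1.5]
finger_gap: 0.382
```

```bash
python3 o.py
```

```text
26.65 [ 0.5853 -0.0459  0.082 ] [-1.7 -0.   1.5] [0.06 0.37 0.13]
```

Call:
jog_arm --pt "-1 0 0.04 0 0" --pt "-1 0 0 0 0"

```text
time: 26.9
ee_pos: [0.5853, -0.0458, 0.0798]
eef_rot: [[0.021, -0.0, 1.0], [-1.0, -0.0, 0.021], [0.0, -1.0, -0.0]]
contact_force: [-2.4, -0.6, 5.4]
finger_gap: 0.381
```

```bash
python3 o.py
```

```text
26.9 [ 0.5853 -0.0458  0.0798] [-2.4 -0.6  5.4] [0.03 0.6  0.2 ]
```

Call:
jog_arm --pt "-1 0 0.03 0 0" --pt "-1 0 0 0 0"

```text
time: 27.15
ee_pos: [0.5854, -0.0458, 0.0783]
eef_rot: [[0.022, 0.0, 1.0], [-1.0, -0.0, 0.022], [0.0, -1.0, 0.0]]
contact_force: [-3.2, -1.0, 7.7]
finger_gap: 0.383
```

```bash
python3 o.py
```

```text
27.15 [ 0.5854 -0.0458  0.0783] [-3.2 -1.   7.7] [0.02 0.76 0.27]
```

Call:
jog_arm --pt "-1 0 0 -0.015 -0.1" --pt "-1 0 0.03 0 0" --pt "-1 0 0 0 0"

```text
time: 27.52
ee_pos: [0.5853, -0.0458, 0.077]
eef_rot: [[0.029, 0.002, 1.0], [-1.0, -0.0, 0.029], [0.0, -1.0, 0.002]]
contact_force: [-3.4, -0.6, 10.1]
finger_gap: 0.386
```

```bash
python3 o.py
```

```text
27.525 [ 0.5853 -0.0458  0.077 ] [-3.4 -0.6 10.1] [0.05 0.65 0.01]
```

Call:
jog_arm --pt "-1 0 0.03 0 0" --pt "-1 0 0 0 0"

```text
time: 27.78
ee_pos: [0.5853, -0.0458, 0.0755]
eef_rot: [[0.029, 0.002, 1.0], [-1.0, -0.0, 0.029], [0.0, -1.0, 0.002]]
contact_force: [-3.6, -0.2, 12.1]
finger_gap: 0.379
```

```bash
python3 o.py
```

```text
27.775 [ 0.5853 -0.0458  0.0755] [-3.6 -0.2 12.1] [-0.01  0.76  0.02]
```

Call:
jog_arm --pt "-1 0 0 -0.02 0" --pt "-1 0 0.03 0 0" --pt "-1 0 0 0 0"

```text
time: 28.15
ee_pos: [0.5851, -0.0458, 0.0741]
eef_rot: [[0.029, 0.004, 1.0], [-1.0, -0.0, 0.029], [0.0, -1.0, 0.004]]
contact_force: [-2.3, -0.8, 13.6]
finger_gap: 0.38
```

```bash
python3 o.py
```

```text
28.15 [ 0.5851 -0.0458  0.0741] [-2.3 -0.8 13.6] [-0.06  0.54  0.07]
```

Call:
jog_arm --pt "-1 0 0.03 0 0" --pt "-1 0 0 0 0"

```text
time: 28.4
ee_pos: [0.5851, -0.0458, 0.072]
eef_rot: [[0.029, 0.004, 1.0], [-1.0, -0.0, 0.029], [0.0, -1.0, 0.004]]
contact_force: [-1.3, -0.5, 9.2]
finger_gap: 0.382
```

```bash
python3 o.py
```

```text
28.4 [ 0.5851 -0.0458  0.072 ] [-1.3 -0.5  9.2] [0.02 0.32 0.01]
```

Force dropped: the clips snapped (16.6 → 12 N). Keep pushing to feel the stop.

Call:
jog_arm --pt "-1 0 0.03 0 0" --pt "-1 0 0 0 0"

```text
time: 28.65
ee_pos: [0.5851, -0.0458, 0.0702]
eef_rot: [[0.029, 0.004, 1.0], [-1.0, -0.0, 0.029], [0.0, -1.0, 0.004]]
contact_force: [-1.1, 0.4, 11.9]
finger_gap: 0.378
```

```bash
python3 o.py
```

```text
28.65 [ 0.5851 -0.0458  0.0702] [-1.1  0.4 11.9] [-0.23  0.56  0.02]
```

Call:
jog_arm --pt "-1 0 0.02 0 0" --pt "-1 0 0 0 0"

```text
time: 28.9
ee_pos: [0.5852, -0.0457, 0.0693]
eef_rot: [[0.029, 0.004, 1.0], [-1.0, -0.0, 0.029], [0.0, -1.0, 0.004]]
contact_force: [-2.7, -0.3, 14.3]
finger_gap: 0.381
```

```bash
python3 o.py
```

```text
28.9 [ 0.5852 -0.0457  0.0693] [-2.7 -0.3 14.3] [0.02 0.8  0.04]
```

Call:
jog_arm --pt "-1 0 0.02 0 0" --pt "-1 0 0 0 0"

```text
time: 29.15
ee_pos: [0.5851, -0.0458, 0.0684]
eef_rot: [[0.029, 0.004, 1.0], [-1.0, -0.0, 0.029], [0.0, -1.0, 0.004]]
contact_force: [-2.6, 0.8, 15.8]
finger_gap: 0.382
```

```bash
python3 o.py
```

```text
29.15 [ 0.5851 -0.0458  0.0684] [-2.6  0.8 15.8] [-0.12  0.94  0.  ]
```

Call:
jog_arm --pt "-1 0 0.02 -0.01 0" --pt "-1 0 0 0 0"

```text
time: 29.4
ee_pos: [0.5851, -0.0458, 0.0677]
eef_rot: [[0.029, 0.005, 1.0], [-1.0, -0.0, 0.029], [0.001, -1.0, 0.005]]
contact_force: [-1.6, -0.1, 18.7]
finger_gap: 0.382
```

```bash
python3 o.py
```

```text
29.4 [ 0.5851 -0.0458  0.0677] [-1.6 -0.1 18.7] [-0.05  0.9   0.05]
```

Call:
jog_arm --pt "-1 0 0.02 0 0" --pt "-1 0 0 0 0"

```text
time: 29.65
ee_pos: [0.5851, -0.0458, 0.0668]
eef_rot: [[0.029, 0.005, 1.0], [-1.0, -0.001, 0.029], [0.001, -1.0, 0.005]]
contact_force: [-3.2, 0.0, 21.2]
finger_gap: 0.381
```

```bash
python3 o.py
```

```text
29.65 [ 0.5851 -0.0458  0.0668] [-3.2  0.  21.2] [-0.01  1.11  0.06]
```

Call:
jog_arm --pt "-1 0 -0.05 0 0" --pt "-1 0 -0.06 0 0" --pt "-1 0 0 0 0"

```text
time: 30.02
ee_pos: [0.5851, -0.0458, 0.0719]
eef_rot: [[0.029, 0.005, 1.0], [-1.0, 0.0, 0.029], [-0.0, -1.0, 0.005]]
contact_force: [1.0, 0.5, 5.3]
finger_gap: 0.383
```

```bash
python3 o.py
```

```text
30.025 [ 0.5851 -0.0458  0.0719] [1.  0.5 5.3] [-0.07  0.06  0.05]
```

Call:
jog_arm --pt "1 0 0 0 0" --pt "1 0 0 0 0" --pt "1 0 0 0 0" --pt "1 0 0 0 0" --pt "1 0 -0.3 0 0" --pt "1 0 -0.6 0 0" --pt "1 0 -0.8 0 0" --pt "-1 0 -0.5 0 0"

```text
time: 31.02
ee_pos: [0.5837, -0.0457, 0.206]
eef_rot: [[0.03, 0.004, 1.0], [-1.0, 0.0, 0.03], [-0.0, -1.0, 0.004]]
contact_force: [0.7, -0.4, 0.2]
finger_gap: 0.818
```

Call:
jog_arm --pt "-1 -0.9 0 0 0" --pt "-1 -0.9 0 0 0" --pt "-1 -0.9 0 0 0" --pt "-1 0 0 0 0"

```text
time: 31.52
ee_pos: [0.5771, 0.1235, 0.2044]
eef_rot: [[0.039, 0.002, 0.999], [-0.999, 0.006, 0.039], [-0.006, -1.0, 0.002]]
contact_force: [-0.1, 0.1, 0.1]
finger_gap: -0.003
```

```bash
python3 art.py 14 246 312 314 364
```

```text
31.575 [0.5776 0.119  0.2038] [ 0.5 -0.6  0.5] [-0.05  0.05  0.05]
246 GGGGGGGGGGGGGGGGGGGGGGGGGGGGGGGGGGGGGGGGGGGGGGGGGG
247 GGGGGGGGGGGGGGGGGGGGGGGGGGGGGGGGGGGGGGGGGGGGGGGGGG
248 GGGGGGGGGGGGGGGGGGGGGGGGGGGGGGGGGGGGGGGGGGGGGGGGGG
249 GGGGGGGGGGGGGGGGGGGGGGGGGGGGGGGGGGGGGGGGGGGGGGGGGG
250 GGGGGGGGGGGGGGGGGGGGGGGGGGGGGGGGGGGGGGGGGGGGGGGGGG
251 GGGGGGGGGGGGGGGGGGGGGGGGGGGGGGGGGGGGGGGGGGGGGGGGGG
252 GGGGGGGGGGGGGGGGGGGGGGGGGGGGGGGGGGGGGGGGGGGGGGGGGG
253 GGGGGGGGGGGGGGGGGG%%%GGGGGGGGGGGGGGGGGGGGGGGGGGGGG
254 GGGGGGGGGGGG#########GGGGGGGGGGGGGGGGGGGGGGGGGGGGG
255 GGGGGGGGGGGG***#i%%%i@GGGGGGGGGGGGGGGGGGGGGGGGGGGG
256 GGGGGGGGGGGG**#ii@#%ii@GGGGGGGGGGGGGGGGGGGGGGGGGGG
257 GGGGGGGGGGG***ii@#=+%ii#*+GGGGGGGGGGGGGGGGGGGGGGGG
258 GGGGGGGG*GG==+ii%#+=%@ii*+-::-GGGGGGGGGG%%%@%%%%%%
259 GGGG:::-*+-::-iii%##%iii**++++#%%%%%%%%%%%%%%%%%%%
260 GGG::---#*=:.-iiiiiiiii**##%#%%%%%%%%%%%%%%%%%%%%%
261 %%+=+***#**=:-iiiiiiiii++*#%%%#%%%###%%%%%%%%%%%%%
262 %%+*##%%#+++=-iiiiiiiii++*%%##*%%#*++*#%%%%%%%%%%#
263 %%++#%%%#+=+==iiiiiiiiii%%%%#++##=:..:+#%%%%%%%%%#
264 %#+=*###*+-=iiiiii%%%@@@@%iiii-##-.   =
[... 1896 characters left out ...]
%%%%#+iiiiiiiiiiiiiiiii+*###%%%%%+=+##%%
300 %%%%%%%%%*%%%##+iiiiiiiiiiiiiiii+**=*#%%%%%=.:+#%%
301 %%%%%%%%%+%##+***+iiiiiiiiiii+++**#=*%%%%%%*==*#%%
302 %%%%%%%%%*%*-:=*#*+++++ii+*#*****+**#%%%%%%%###%%%
303 %%%%%%%%%#%*==+##*+*######%%%#*****#%%%%%%%%%%%%%%
304 %%%%%%%%%%#####%#***%%%%%%%%%+=**++*######%%%%%%%%
305 %%%%%%%%%#*#%%%%#*++#%%%%%%%%****=--====-+#%%%%%%%
306 %%%%%%%%%#+#####*==++#%%%%%#####+:......:=#%%%%%%%
307 %%%%%%%%#*-++====::::+#####***++:. .     -#%%%%##%
308 %%%%%%%%*-.:::.......-==----::::.   G   .=#%%%%%%%
309 %%%%%%%%*: .         .... ..       .    .=#%%%%%%%
310 %%%%%%%%*:         i                    .+#%%%####
311 %%%%%%%%#-     i                .       .+#%%#+==+
```

```bash
python3 - <<'E'
from h import *
np.set_printoptions(precision=4,suppress=True)
im=cv2.imread('pics/side14.png')
U=[hexhole(im,X,3)[0] for X in plane('side',[(333,257.5),(338,285)],.1044)];print(U)
P=plane('side',U,.1044);d=P[0]-P[1];print(P,np.linalg.norm(d),np.degrees(np.arctan2(-d[0],d[1])))
o=r.observe();print(o['ee_pos'],o['eef_rot'])
c=np.array([.5851,-.0458]);y=np.array([-.025,1])
for q in plan(np.r_[c+y*.040,.118],1.7,step=.045,grip=-1): print([float(x) for x in q])
E
```

```text
[array([332.4375, 257.4375]), array([337.9375, 284.9375])]
[[ 0.5855 -0.0033  0.1044]
 [ 0.587  -0.0803  0.1044]] 0.07701092510538754 1.1087471920670073
[0.5776 0.119  0.2038] [[ 0.0348  0.0013  0.9994]
 [-0.9994  0.0017  0.0348]
 [-0.0016 -1.      0.0013]]
[-1.0, 0.521, 0.357, 0.008, 0.015]
[-1.0, 0.521, 0.357, 0.009, 0.015]
[-1.0, 0.521, 0.357, 0.01, 0.015]
[-1.0, 0.521, 0.357, 0.01, 0.015]
```

Call:
jog_arm --pt "-1 0.5 0.36 0.01 0" --pt "-1 0.5 0.36 0.01 0" --pt "-1 0.5 0.36 0.01 0" --pt "-1 0.5 0.3 0.01 0" --pt "-1 0 0 0 0" --pt "-1 0 0 0 0" --pt "-1 0 0 0 0"

```text
time: 32.45
ee_pos: [0.5844, -0.0027, 0.1206]
eef_rot: [[0.031, 0.002, 1.0], [-1.0, 0.001, 0.031], [-0.001, -1.0, 0.002]]
contact_force: [-0.6, 0.8, -0.0]
finger_gap: 0.003
```

```bash
python3 o.py
```

```text
32.45 [ 0.5844 -0.0027  0.1206] [-0.6  0.8 -0. ] [ 0.03 -0.02  0.05]
```

Call:
jog_arm --pt "-1 0.05 0.1 0 0" --pt "-1 0 0.1 0 0" --pt "-1 0 0.06 0 0" --pt "-1 0 0 0 0"

```text
time: 32.95
ee_pos: [0.5837, -0.0068, 0.1036]
eef_rot: [[0.03, -0.001, 1.0], [-1.0, -0.0, 0.03], [0.0, -1.0, -0.001]]
contact_force: [0.9, 0.2, 0.6]
finger_gap: 0.0
```

Call:
jog_arm --pt "-1 0 0.04 0 0" --pt "-1 0 0 0 0"

```text
time: 33.2
ee_pos: [0.5843, -0.0067, 0.102]
eef_rot: [[0.03, 0.001, 1.0], [-1.0, 0.0, 0.03], [-0.0, -1.0, 0.001]]
contact_force: [-0.3, 0.4, 3.4]
finger_gap: 0.001
```

Call:
jog_arm --pt "-1 0 0.03 0 0" --pt "-1 0 0 0 0"

```text
time: 33.45
ee_pos: [0.5843, -0.0067, 0.1006]
eef_rot: [[0.03, 0.001, 1.0], [-1.0, -0.0, 0.03], [0.0, -1.0, 0.001]]
contact_force: [-1.8, 0.2, 7.6]
finger_gap: -0.001
```

Call:
jog_arm --pt "-1 0 0.04 0 0" --pt "-1 0 0 0 0"

```text
time: 33.7
ee_pos: [0.5843, -0.0067, 0.0987]
eef_rot: [[0.03, 0.001, 1.0], [-1.0, -0.0, 0.03], [0.0, -1.0, 0.001]]
contact_force: [-2.6, 0.6, 13.3]
finger_gap: -0.001
```

Call:
jog_arm --pt "-1 0 -0.4 0 0" --pt "-1 0.66 -0.1 0 0" --pt "-1 0.66 0 0 0" --pt "-1 0 0.1 0 0" --pt "-1 0 0.07 0 0" --pt "-1 0 0 0 0"

```text
time: 34.45
ee_pos: [0.586, -0.0843, 0.1168]
eef_rot: [[0.032, -0.001, 0.999], [-0.999, 0.001, 0.032], [-0.001, -1.0, -0.001]]
contact_force: [0.2, 0.3, -0.9]
finger_gap: -0.001
```

```bash
python3 o.py
```

```text
34.45 [ 0.586  -0.0843  0.1168] [ 0.2  0.3 -0.9] [-0.01 -0.01 -0.04]
```

Left end sat firm: contact at about 103 mm, then 3 N/mm with no give. Now the right boss.

Call:
jog_arm --pt "-1 0.02 0.12 0 0" --pt "-1 0 0.1 0 0" --pt "-1 0 0 0 0"

```text
time: 34.83
ee_pos: [0.586, -0.0871, 0.1034]
eef_rot: [[0.03, -0.001, 1.0], [-1.0, -0.0, 0.03], [-0.0, -1.0, -0.001]]
contact_force: [-0.2, 1.1, -0.7]
finger_gap: -0.003
```

Call:
jog_arm --pt "-1 0 0.03 0 0" --pt "-1 0 0 0 0"

```text
time: 35.08
ee_pos: [0.5864, -0.0871, 0.1024]
eef_rot: [[0.03, 0.0, 1.0], [-1.0, 0.0, 0.03], [-0.0, -1.0, 0.0]]
contact_force: [-0.8, 0.3, 2.6]
finger_gap: -0.005
```

Call:
jog_arm --pt "-1 0 0.04 0 0" --pt "-1 0 0 0 0"

```text
time: 35.33
ee_pos: [0.5865, -0.0872, 0.1005]
eef_rot: [[0.03, 0.001, 1.0], [-1.0, -0.0, 0.03], [0.0, -1.0, 0.001]]
contact_force: [-1.8, 0.0, 8.2]
finger_gap: -0.001
```

Call:
jog_arm --pt "-1 0 0.03 0 0" --pt "-1 0 0 0 0"

```text
time: 35.58
ee_pos: [0.5865, -0.0872, 0.0992]
eef_rot: [[0.03, 0.001, 1.0], [-1.0, -0.0, 0.03], [0.001, -1.0, 0.001]]
contact_force: [-3.0, 0.3, 12.0]
finger_gap: 0.003
```

Call:
jog_arm --pt "-1 0 -0.5 0 0" --pt "-1 0 -0.8 0 0" --pt "-1 -0.6 -0.5 0 0" --pt "-1 -0.9 0 0 0" --pt "-1 -0.9 0 0 0" --pt "-1 -0.9 0 0 0" --pt "-1 0 0 0 0" --pt "-1 0 0 0 0"

```text
time: 36.58
ee_pos: [0.5805, 0.1097, 0.2057]
eef_rot: [[0.029, -0.0, 1.0], [-1.0, -0.001, 0.029], [0.001, -1.0, -0.0]]
contact_force: [-0.3, -2.0, 0.2]
finger_gap: -0.0
```

```bash
python3 - <<'E'
from h import *
np.set_printoptions(precision=4,suppress=True)
im=r.snapshot('side')['color'][:,:,::-1].copy()
U=[hexhole(im,X,3)[0] for X in plane('side',[(332.6,257.5),(338,285)],.1035)]
P=plane('side',U,.1035);print(U,np.linalg.norm(P[0]-P[1]),r.observe()['contact_force'].round(1),r.observe()['time'])
r.finish_job()
E
```

```text
[array([332.4125, 257.5625]), array([338.0625, 284.9375])] 0.07677392277545465 [0.2 0.4 0.3] 36.625
the job is handed in; nothing more can be done
```

The valve block is seated in the bracket with its brass ports facing away from the pump. It is flat at both ends and released, and I handed the job in at 36.6 s with the robot touching nothing.

**First try failed.** I set the block about 2 mm off in y, so the far ear caught the top of its slot wall and the block tilted about 8°. I lifted it out, set it flat on a bare patch of the mat, regripped it harder, corrected y and pushed again. The push was about 24 N at most in both tries, below the 30 N limit.

**Last checks, all agreeing:**
- **Clips:** they gave way at about 17 N, then the force dropped to about 12 N.
- **Stop:** beyond that only the bracket sank, at 3 N per mm.
- **Both ends:** pressed on their own, the two bosses met the finger at about the same height (roughly 103 mm). Each held 12–13 N with no give.
- **Level:** in the last side picture the bosses measured 76.8 mm apart against the true 76 mm. When the block was tilted they measured 86 mm.

**One disagreement:** felt by contact, the seat stands at 57–58 mm, but the images had put it at 60–63 mm. I went by the contact. I did not check the other parts again at the end.

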